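# Ease a spring clip off a reel spindle with a forked wedge

## Robot

A 7-joint arm with a two-finger parallel gripper is mounted at the origin on the work surface; the furniture and walls round the work are solid. World frame = base frame: x ahead of the robot, y to its left, z up, the work surface at z = 0. Lengths are in m, angles in rad, forces in N, time in s.
With the tool pointing down it reaches from about 0.425 to 0.925 m from the base axis. Payload 6.8 kg.
Tool frame: the origin (TCP) lies on the centre line of the jaws, within the pads' length; the fingertips stand 25 mm ahead of it and the grasp point (between the pads) lies 6 mm ahead of it; z points along the fingers, y is the direction in which the jaws open and shut (so a half turn about z gives the same grasp; the last joint's range is limited). The gripper opens to 85 mm and grips with 20 to 120 N. Pads are 22 mm wide; open, the fingers measure 114 mm over their backs; the gripper's body (76 mm by 85 mm) begins 54 mm behind the grasp point. The pads swing forward as they close: fully open they stand 13 mm farther back than shut.
Start: joints at [-0.108, 0.477, 0.022, 1.555, -0.011, 1.109, -0.083], TCP at [0.675, 0, 0.256] pointing down, gripper open.
Joint ranges: [-2.96, 2.96], [-0.34, 2.1], [-1.41, 1.46], [0.24, 2.44], [-1.37, 4.51], [0.17, 1.92], [-2.96, 2.96]. Speed limits (rad/s): [2.39, 2.39, 3.14, 3.14, 3.14, 3.14, 3.14].

## Interface

Orientations are given as a unit quaternion [w, x, y, z].
In Python, from station import manip gives the robot as it stands.
- The arm moves only by the tool servo_tool, never from a script. Its argument "moves" is a list of rows, each an object of numbers: "dx", "dy", "dz": the shift along the tool's x, y, z in m; "rx", "ry", "rz": the turn, a rotation vector about the tool's x, y, z in degrees; "gripper": the opening, from 0 (shut) to 1 (fully open). A call has 1 to 12 rows; each row is the pose to reach, as a shift and turn from the pose measured when the call began, along the tool's axes at that moment; what a row does not reach only later rows make up. A row lasts 1/8 s, in which the tool goes at most 62.5 mm and 10.7 degrees, less where a joint would pass 70% of its speed; a pose out of reach is approached as far as the arm can. A call with a gripper value outside its range is refused whole. The fingers move at their own pace and stop on an object; "squeeze" is the grip in N (left out, the last holds). Time passes only in rows, so rows that repeat a pose let the fingers close. It gives the time, the measured TCP pose, the force and the opening at its end, in the units of the state.
- manip.observe(): the state, without advancing time (a new reading comes with each control period).
- manip.get_image(name): name is "scene" or "side" or "wrist"; returns the picture (480x640x3 uint8, red, green, blue); there is no depth.
- manip.camera_params(name): a dict with "camera_matrix" (3x3 intrinsics, pixels), "position" and "attitude" of the camera in the world. Camera axes: x right, y up, looking along -z (the intrinsics and any distortion apply to the point x, -y, -z); pixel columns grow to the right and rows downward; lengths in m; the calibration is good to about 2 mm. The wrist camera is an equidistant fisheye: a pixel r from the principal point sees the ray r / f radians off the axis. A picture is of the moment at which its call begins: read the wrist's pose just before it. camera_params takes no time and is no camera call; for the wrist camera it gives the pose at the moment of the call.
- manip.sign_off(): hands the job in, once; it reports no verdict.
The state is a dict: "time": time; "joints": joint angles; "dq": joint speeds; "tau": joint torques, N m; "position": TCP position; "eef_rot": TCP orientation; "ft_force": force on the tool from outside, world axes, zero at the start; "torque": the same for the moment, N m; "gripper_width": finger opening in m.
Only numpy, scipy, OpenCV 4.12 (cv2) and the standard library are available. Lean on these libraries where they do the work, as an engineer would, in place of code of your own. Each camera call takes 0.05 s, during which the arm holds its last target. There are 200 camera calls.

## Task

The wire reel is kept on its spindle by a flat spring clip. Take the forked wedge (not the plain one) by its handle, slide its tines from the clip's tail side in under the clip's two ears until the jaws spread and the clip springs up onto the top of the spindle's head, then draw the fork out and stand it back flat on the bench. Then lift the loose clip off by its stud and lay it flat, stud up, centred on the cork pad; do not touch the clip with the fingers while it still sits in its groove, and leave the other loose things where they are.

Things in the scene. Friction and masses are not known exactly. Their poses are not given: they have to be found in the camera images.
- spindle (a point): Point on the axis of the reel's upright spindle at the clip's seat (top of the boss), 66 mm above the bench; z up. The reel is fixed: base 96 mm across, copper wire between two grey flanges 92 mm across; the top flange's upper face is 58 mm above the bench. On it the steel boss, 26 mm across, 8 mm high; above it the groove, 14 mm across, 5.5 mm high. The reel's place varies.
- spindle_top (a point): Centre of the top end of the spindle, 90 mm above the bench. The spindle's head lies above the groove: its flank widens from 14 to 20 mm across between 71.5 and 76.5 mm above the bench, and ends in a flat top at 77.8 mm; above it a straight end 12.8 mm across.
- clip_jaw (a point): Middle of the spring clip's jaws, 2.5 mm up in its 5 mm steel plate; on the spindle's axis while seated. Clip 72 x 62 mm over all, 84 g. x points from tail to open end, z up out of the plate. Jaws at y = +-7.3 to +-11.5, to x = +31 mm, hinged at x = -26. Tail to x = -41, at most 22 mm wide. A lip at x = -15 and feet at x = +14.5 to +19.5 hang 7 mm below the plate, within y = +-11.
- clip_stud (a point): Middle, half-way up, of the upright round lifting stud on the clip's tail: 13 mm across, 26 mm high, 30 mm behind clip_jaw (x = -30) and 15.5 mm above it. Axes as for clip_jaw. Once freed, the clip rests loosely on the head's flat top round the spindle's end, clip_jaw about 14 mm higher than when seated, level or tilted up to 25 degrees, and can be lifted straight off.
- ear_l (a point): Middle of the ear on the left jaw (the clip's +y side): a round bar 8 mm thick at the clip's x = 0, sticking out to y = +31 mm; its underside is level with the plate's, 8 mm above the reel's top flange while seated. Freeing the clip takes about 10 N of lift at the two ears (some 6 N of push on the fork); the ears must rise about 12 mm, then it springs off upward.
- ear_r (a point): The same on the right jaw (the clip's -y side).
- fork_grip (a point): Centre of the wooden handle block of the forked wedge: 30 mm long (x), 24 mm wide (y), 42 mm high; this point is 26 mm above the tool's flat underside (handle from 5 to 47 mm up). x points forward to the tips, z up. About 0.2 kg, balance point 10 mm in front of this point. It stands on its flat underside and is used the same way up.
- fork_gap (a point): Closed end of the gap between the fork's tines, 32 mm in front of fork_grip, 5 mm above the underside. From here the gap (36 mm wide) is open for 89 mm to the tips, 121 mm in front of fork_grip. Tines at y = +-18 to +-31 mm: wedges 2.5 mm thick at the tips, rising evenly to 22 mm 65 mm behind them, then level. Behind the gap a 5 mm plate, 62 mm wide; the handle begins 106 mm behind the tips.
- plain_grip (a point): Centre of the handle of the plain wedge: same handle, length and taper as the fork, but one solid wedge 50 mm wide without a gap, so that it cannot pass the spindle. Not needed; to be left where it is. The two tools' places are swapped at random.
- pad_top (a point): Centre of the upper face of the cork pad, 64 x 73 x 24 mm, fixed flat on the bench; this point is 24 mm above the bench. Its place and yaw vary. A clip lying on it on its lip and feet has clip_jaw 33.5 mm above the bench.
- jar: Bystander, loose: amber jar with black lid, 58 mm across, 70 mm high; origin at the centre of its underside.
- ball_stand: Bystander, loose: black glass ball on a rod in a grey block (63 x 68 mm, 66 mm high), 155 mm high in all; origin at the centre of its underside.

How it is judged:
By the outcome, as a careful person would: the job done as asked, in the order asked, and still so for the second after the job is handed in, with the robot touching nothing.
It also fails if it takes over 72 s, if anything falls off the work surface, if the arm or the gripper's body presses on something with over 40 N, if the wrist force passes 120 N, or if a joint passes its speed limit or range.

## Working session

There is one attempt and no reset: what is moved stays moved. The work goes in short steps, Python scripts to look and compute and a tool call to move; the robot and the scene stay as the last step left them, time stands still between calls to the robot, and variables do not carry over. Pictures are saved under pics/ and viewed, about 8 in all and at most 12, crops included, and the job is handed in when it is done.

Besides the shell and the picture viewer there is one more tool, called after "Request:" as name(argument=value, ...), one argument or row to a line, values as JSON. servo_tool: Moves the arm, as the interface text tells. Its arguments: {"type":"object","properties":{"moves":{"type":"array"},"squeeze":{"type":"number"}},"required":["moves"]}

```bash
mkdir -p pics; ls
python3 - <<'E'
from station import manip
import cv2,numpy as np
s=manip.observe();print(s)
for n in("scene","side","wrist"):
    p=manip.camera_params(n);print(n,p)
    im=manip.get_image(n);cv2.imwrite(f"pics/{n}0.png",im[:,:,::-1])
E
```

```text
pics
{'time': 0.0, 'joints': array([-0.1080951 ,  0.47783109,  0.02235937,  1.55647453, -0.01149567,
        1.10933049, -0.08308068]), 'dq': array([ 0.00111125, -0.00236003, -0.00109283,  0.00092554,  0.00129848,
        0.00090046,  0.00078459]), 'tau': array([-5.45967814e-04, -5.96443820e+01,  1.60769675e+00, -2.81194621e+01,
        1.24063640e-02,  9.39900521e-03,  2.20753498e-05]), 'position': array([ 6.74431410e-01, -3.00820420e-05,  2.55295554e-01]), 'eef_rot': array([-6.19277375e-04,  7.07099291e-01,  7.07113623e-01, -7.30257505e-04]), 'ft_force': array([ 0.7942372 , -0.63039804, -0.17402169]), 'torque': array([0.04065689, 0.00506436, 0.01494416]), 'gripper_width': 0.08549151832530086}
scene {'camera_matrix': array([[610.77063863,   0.        , 324.99417422],
       [  0.        , 610.77063863, 244.42384582],
       [  0.        ,   0.        ,   1.        ]]), 'position': array([ 0.03546241, -0.87458243,  0.78212601]), 'attitude': array([ 0.86151848,  0.44229715, -0.11394081, -0.22175802])}
side {'camera_matrix': array([[446.11289653,   0.        , 316.60728275],
       [  0.        , 446.11289653, 244.61914988],
       [  0.        ,   0.        ,   1.        ]]), 'position': array([ 0.16554392, -0.7979752 ,  0.77900255]), 'attitude': array([ 0.88542228,  0.41213508, -0.0815484 , -0.1988012 ])}
wrist {'camera_matrix': array([[371.64829954,   0.        , 320.43205685],
       [  0.        , 371.64829954, 241.5636724 ],
       [  0.        ,   0.        ,   1.        ]]), 'position': array([0.67484808, 0.08411168, 0.37301119]), 'attitude': array([ 9.86312410e-01, -1.64884140e-01,  1.02390746e-03, -5.28385181e-05])}
```

View pics/scene0.png

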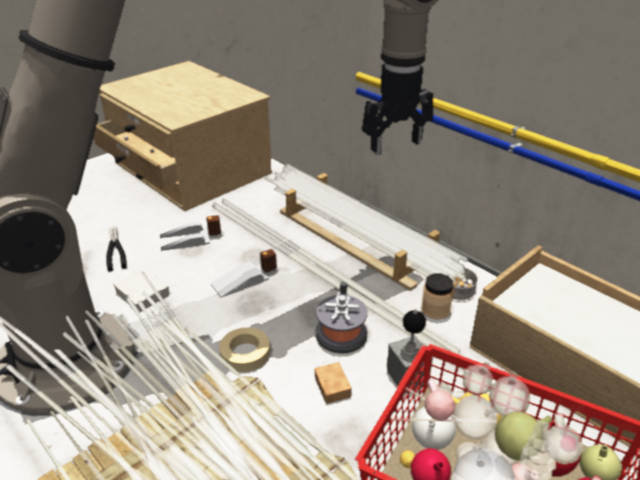

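View pics/wrist0.png

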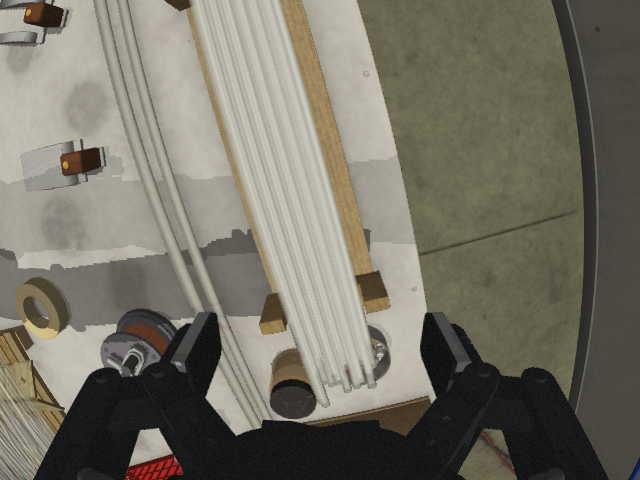

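```bash
cat > h.py <<'E'
from station import manip
import cv2,numpy as np
from scipy.spatial.transform import Rotation as R
def rot(q): return R.from_quat([q[1],q[2],q[3],q[0]])
def ray(n,u,v,p=None):
    p=p or manip.camera_params(n);K=p["camera_matrix"]
    x,y=(u-K[0,2])/K[0,0],(v-K[1,2])/K[1,1]
    if n=="wrist":
        t=np.hypot(x,y);k=np.sin(t)/t if t>1e-9 else 1
        d=np.array([x*k,-y*k,-np.cos(t)])
    else: d=np.array([x,-y,-1.])
    return np.array(p["position"]),rot(p["attitude"]).apply(d/np.linalg.norm(d))
def plane(n,u,v,z,p=None):
    o,d=ray(n,u,v,p);return o+d*(z-o[2])/d[2]
def proj(n,P,p=None):
    p=p or manip.camera_params(n);K=p["camera_matrix"]
    c=rot(p["attitude"]).inv().apply(np.array(P)-p["position"]);x,y,z=c[0],-c[1],-c[2]
    if n=="wrist":
        r=np.hypot(x,y);t=np.arctan2(r,z);x,y=x/r*t,y/r*t
    else: x,y=x/z,y/z
    return K[0,0]*x+K[0,2],K[1,1]*y+K[1,2]
def tri(a,b):
    (o1,d1),(o2,d2)=a,b
    s=np.linalg.lstsq(np.c_[d1,-d2],o2-o1,rcond=None)[0]
    p1,p2=o1+s[0]*d1,o2+s[1]*d2
    return (p1+p2)/2,np.linalg.norm(p1-p2)
def snap(n,name):
    p=manip.camera_params(n);im=manip.get_image(n)[:,:,::-1].copy();cv2.imwrite(f"pics/{name}.png",im);return im,p
def tomove(target,s=None):
    s=s or manip.observe();return rot(s["eef_rot"]).inv().apply(np.array(target)-s["position"])
E
python3 - <<'E'
from h import *
np.set_printoptions(precision=4,suppress=True)
for n,u,v,z in [("wrist",45,15,.047),("scene",214,219,.047),("wrist",82,160,.047),("scene",268,253,.047),("wrist",135,355,.08),("scene",343,305,.075),("scene",333,376,.024),("wrist",292,400,.07),("scene",439,281,.07),("scene",414,320,.14),("scene",245,350,.02)]:
    print(n,u,v,plane(n,u,v,z))
E
```

```text
wrist 45 15 [0.3842 0.2244 0.047 ]
scene 214 219 [0.3636 0.2242 0.047 ]
wrist 82 160 [0.4328 0.0593 0.047 ]
scene 268 253 [0.4151 0.0526 0.047 ]
wrist 135 355 [ 0.4753 -0.1455  0.08  ]
scene 343 305 [ 0.4516 -0.1852  0.075 ]
scene 333 376 [ 0.379  -0.2791  0.024 ]
wrist 292 400 [ 0.6432 -0.2031  0.07  ]
scene 439 281 [ 0.6435 -0.2082  0.07  ]
scene 414 320 [ 0.4915 -0.3314  0.14  ]
scene 245 350 [ 0.2769 -0.1511  0.02  ]
```

Request:
servo_tool(
  moves=[
    {"dx":-0.06,"dy":-0.056,"dz":-0.01},
    {"dx":-0.1,"dy":-0.094,"dz":-0.02},
    {"dx":-0.14,"dy":-0.132,"dz":-0.02},
    {"dx":-0.18,"dy":-0.17,"dz":-0.02},
    {"dx":-0.22,"dy":-0.206,"dz":-0.02},
    {"dx":-0.25,"dy":-0.234,"dz":-0.02},
    {"dx":-0.25,"dy":-0.234,"dz":-0.02},
    {"dx":-0.25,"dy":-0.234,"dz":-0.02},
    {"dx":-0.25,"dy":-0.234,"dz":-0.02},
  ],
)

```text
schema error: expected keys dx, dy, dz, rx, ry, rz, gripper
```

Run:
```python
from h import *
im,p=snap("wrist","w1");print(p,manip.observe()["position"],manip.observe()["joints"])
cv2.imwrite("pics/w1b.png",cv2.resize(im[60:380,130:530],None,fx=2,fy=1.8751,interpolation=cv2.INTER_CUBIC))
```

```text
{'camera_matrix': array([[371.64829954,   0.        , 320.43205685],
       [  0.        , 371.64829954, 241.5636724 ],
       [  0.        ,   0.        ,   1.        ]]), 'position': array([0.67489915, 0.08411197, 0.37314132]), 'attitude': array([ 9.86314159e-01, -1.64874371e-01,  9.02755176e-04, -7.62303616e-05])} [6.74679011e-01 4.98764497e-06 2.55700735e-01] [-0.10810811  0.47750177  0.02236154  1.55603808 -0.01150926  1.10928191
 -0.08310734]
```

View pics/w1.png

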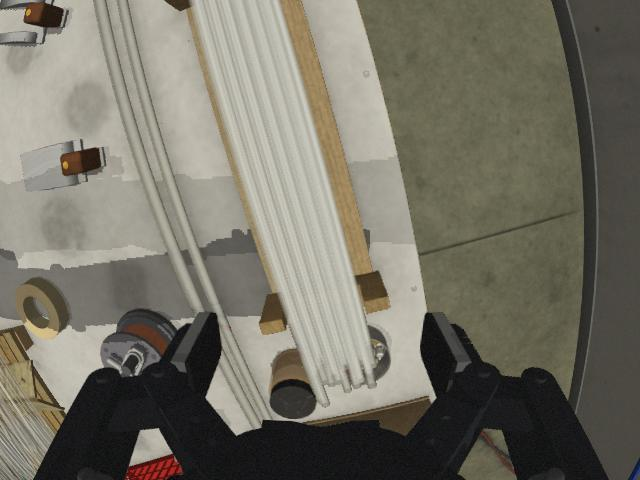

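The move was refused because every key is needed, so that third picture is the same as the second.

Request:
servo_tool(
  moves=[
    {"dx":-0.06,"dy":-0.056,"dz":-0.01,"rx":0,"ry":0,"rz":0,"gripper":1},
    {"dx":-0.1,"dy":-0.094,"dz":-0.02,"rx":0,"ry":0,"rz":0,"gripper":1},
    {"dx":-0.14,"dy":-0.132,"dz":-0.02,"rx":0,"ry":0,"rz":0,"gripper":1},
    {"dx":-0.18,"dy":-0.17,"dz":-0.02,"rx":0,"ry":0,"rz":0,"gripper":1},
    {"dx":-0.22,"dy":-0.206,"dz":-0.02,"rx":0,"ry":0,"rz":0,"gripper":1},
    {"dx":-0.25,"dy":-0.234,"dz":-0.02,"rx":0,"ry":0,"rz":0,"gripper":1},
    {"dx":-0.25,"dy":-0.234,"dz":-0.02,"rx":0,"ry":0,"rz":0,"gripper":1},
    {"dx":-0.25,"dy":-0.234,"dz":-0.02,"rx":0,"ry":0,"rz":0,"gripper":1},
    {"dx":-0.25,"dy":-0.234,"dz":-0.02,"rx":0,"ry":0,"rz":0,"gripper":1},
  ],
)

```text
time: 1.32
position: [0.4417, -0.2488, 0.2759]
eef_rot: [-0.0, 0.706, 0.708, -0.0]
ft_force: [0.3, 0.2, -0.2]
gripper_width: 0.0857
```

Run:
```python
from h import *
im,p=snap("wrist","w1");print(p["position"],p["attitude"],manip.observe()["joints"])
```

```text
[ 0.44174749 -0.16472452  0.39350673] [ 9.86343394e-01 -1.64697531e-01  5.01048496e-04  1.08664397e-03] [ 0.27151111  0.17805206  0.13480233  1.93509137 -0.0274346   1.03135569
  0.42067764]
```

View pics/w1.png

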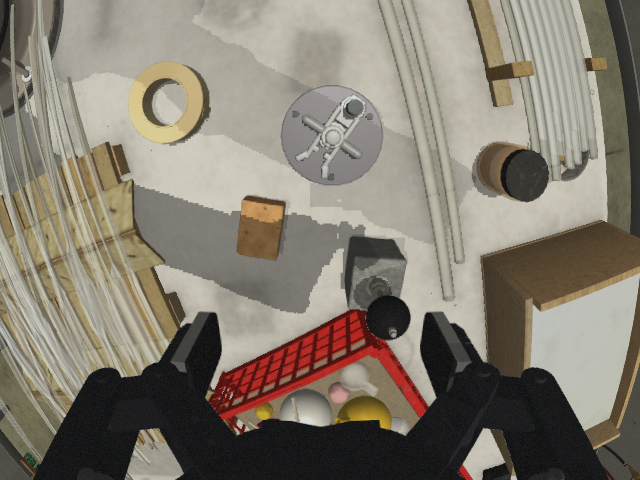

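The wrist picture shows the reel at (332,135), with the clip's stud at (353,105) and its open end toward (320,172). The pad is at (261,227), the ball stand at (376,280) and the jar at (515,172).

Run:
```python
from h import *
im=cv2.imread("pics/w1.png")
a=cv2.resize(im[75:195,272:392],(600,600),interpolation=cv2.INTER_CUBIC)
cv2.imwrite("pics/w1c.png",a)
```

```text
(no output)
```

View pics/w1c.png

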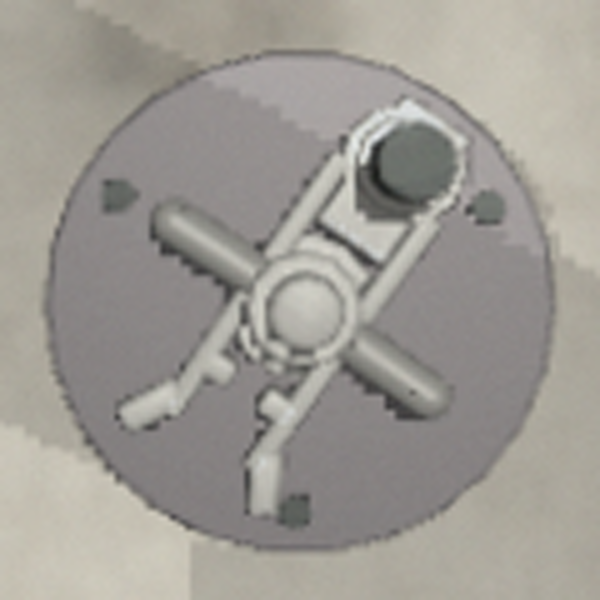

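Run:
```python
from h import *
np.set_printoptions(precision=4,suppress=True)
K=manip.camera_params("wrist")["camera_matrix"]
p=dict(camera_matrix=K,position=np.array([0.44174749,-0.16472452,0.39350673]),attitude=np.array([9.86343394e-01,-1.64697531e-01,5.01048496e-04,1.08664397e-03]))
np.save("p1.npy",p,allow_pickle=True)
c=lambda x,y:(272+(x+.5)/5-.5,75+(y+.5)/5-.5)
sp=plane("wrist",*c(306,308),.09,p)
print("spindle",sp)
e=[plane("wrist",*c(*q),.058,p)for q in[(45,305),(553,300),(300,50),(300,550)]];print("flange",e,np.mean(e,0))
st=plane("wrist",*c(414,160),.097,p);print("stud",st)
l=plane("wrist",*c(152,208),.070,p);r=plane("wrist",*c(452,408),.070,p);print("ears",l,r,np.linalg.norm(l-r),(l+r)/2)
im=cv2.imread("pics/w1.png");hsv=cv2.cvtColor(im,cv2.COLOR_BGR2HSV)
m=cv2.inRange(hsv,(5,90,60),(20,255,255));m[:,:225]=0;m[:,300:]=0;m[:180]=0;m[275:]=0
n=max(cv2.findContours(m,0,2)[0],key=cv2.contourArea);print(cv2.minAreaRect(n),cv2.approxPolyDP(n,5,True)[:,0].tolist())
v=sp-st;print("clip x yaw",np.degrees(np.arctan2(v[1],v[0])),np.linalg.norm(v[:2]))
d=l-r;print("ear dir-> x yaw",np.degrees(np.arctan2(d[1],d[0])))
cv2.imwrite("pics/padfork.png",np.vstack([cv2.resize(im[185:275,215:305],(500,500),interpolation=cv2.INTER_CUBIC)]))
```

```text
spindle [ 0.4513 -0.1791  0.09  ]
flange [array([ 0.4057, -0.1798,  0.058 ]), array([ 0.4968, -0.1782,  0.058 ]), array([ 0.4511, -0.1339,  0.058 ]), array([ 0.4516, -0.2249,  0.058 ])] [ 0.4513 -0.1792  0.058 ]
stud [ 0.4679 -0.1548  0.097 ]
ears [ 0.4256 -0.1626  0.07  ] [ 0.4776 -0.1972  0.07  ] 0.06246952990951213 [ 0.4516 -0.1799  0.07  ]
((259.6800537109375, 227.24002075195312), (42.70924758911133, 59.6798095703125), 8.130102157592773) [[246, 196], [237, 251], [275, 259], [284, 202]]
clip x yaw -124.341017858792 0.029374254875565237
ear dir-> x yaw 146.3675221841396
```

View pics/padfork.png

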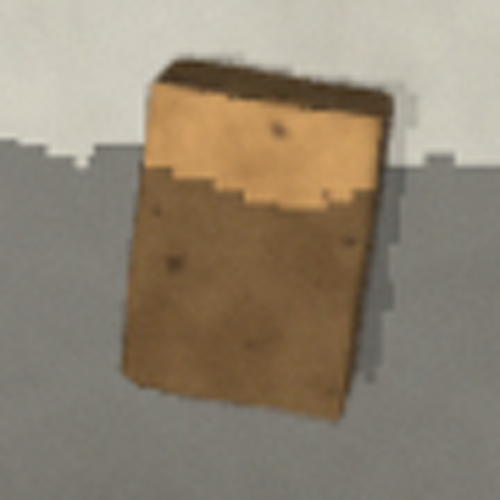

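The pad crop (scale 5.56, origin (215,185)) shows the top face with corners near (150,82), (376,118), (342,418) and (123,375). The dark band above it is the pad's side face.

Request:
servo_tool(
  moves=[
    {"dx":0.06,"dy":-0.002,"dz":0,"rx":0,"ry":0,"rz":0,"gripper":1},
    {"dx":0.12,"dy":-0.004,"dz":0,"rx":0,"ry":0,"rz":0,"gripper":1},
    {"dx":0.18,"dy":-0.006,"dz":0,"rx":0,"ry":0,"rz":0,"gripper":1},
    {"dx":0.24,"dy":-0.008,"dz":0,"rx":0,"ry":0,"rz":0,"gripper":1},
    {"dx":0.3,"dy":-0.01,"dz":0,"rx":0,"ry":0,"rz":0,"gripper":1},
    {"dx":0.36,"dy":-0.012,"dz":0,"rx":0,"ry":0,"rz":0,"gripper":1},
    {"dx":0.379,"dy":-0.012,"dz":0,"rx":0,"ry":0,"rz":0,"gripper":1},
    {"dx":0.379,"dy":-0.012,"dz":0,"rx":0,"ry":0,"rz":0,"gripper":1},
    {"dx":0.379,"dy":-0.012,"dz":0,"rx":0,"ry":0,"rz":0,"gripper":1},
  ],
)

```text
time: 2.5
position: [0.4288, 0.1291, 0.2757]
eef_rot: [-0.0, 0.707, 0.708, -0.001]
ft_force: [0.2, -0.5, -1.0]
gripper_width: 0.0856
```

Run:
```python
from h import *
np.set_printoptions(precision=4,suppress=True)
p=np.load("p1.npy",allow_pickle=True).item()
c=lambda x,y:(215+(x+.5)/5.5556-.5,185+(y+.5)/5.5556-.5)
P=np.array([plane("wrist",*c(*q),.024,p)[:2] for q in[(149,81),(376,117),(342,418),(123,375)]])
print("pad",P,P.mean(0),[np.linalg.norm(P[i]-P[i-1]) for i in range(4)])
for i,j in((0,3),(1,2)):
    d=P[j]-P[i];print(np.degrees(np.arctan2(d[1],d[0])))
for i,j in((0,1),(3,2)):
    d=P[j]-P[i];print(np.degrees(np.arctan2(d[1],d[0])))
im,p=snap("wrist","w2");np.save("p2.npy",p,allow_pickle=True);print(manip.observe()["joints"],p["position"])
f=[proj("wrist",[.37,.225,.047],p)]
print(f);u,v=map(int,f[0])
x0,y0=max(0,u-155),max(0,v-75);print(x0,y0)
cv2.imwrite("pics/w2c.png",cv2.resize(im[y0:y0+150,x0:x0+200],(800,600),interpolation=cv2.INTER_CUBIC))
```

```text
pad [[ 0.3599 -0.2456]
 [ 0.4023 -0.2529]
 [ 0.3939 -0.3126]
 [ 0.3511 -0.3039]] [ 0.3768 -0.2787] [np.float64(0.05894584575957468), np.float64(0.043032110703314114), np.float64(0.060278939748791546), np.float64(0.04371230050718791)]
-98.63872391447691
-98.03377672827834
-9.672257275907764
-11.400134025045674
[-0.2216  0.0905 -0.2218  2.0358  0.023   1.0192 -0.4539] [0.4289 0.2133 0.3933]
[(np.float64(257.1536965370226), np.float64(107.00064739010443))]
102 32
```

View pics/w2c.png

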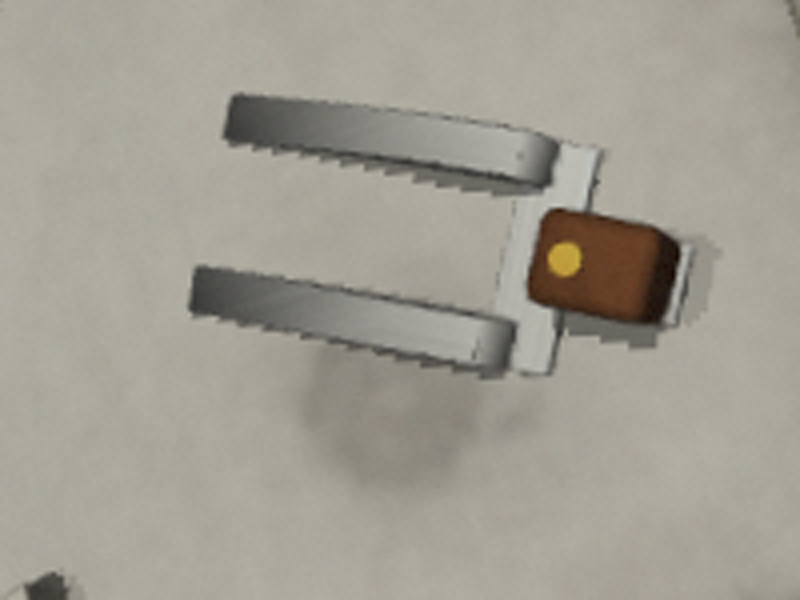

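The fork crop (scale 4, origin (102,32)) shows two tines pointing image-left, with outer tip corners at (236,94) and (190,313), and the handle's top face centred near (595,266). The brown block measures only 43 x 60 mm, not 64 x 73. I need to check whether it is the pad.

Run:
```python
from h import *
np.set_printoptions(precision=4,suppress=True)
p=np.load("p2.npy",allow_pickle=True).item()
c=lambda x,y:(102+(x+.5)/4-.5,32+(y+.5)/4-.5)
a=plane("wrist",*c(236,94),.0025,p);b=plane("wrist",*c(190,313),.0025,p)
H=np.array([plane("wrist",*c(*q),.047,p) for q in[(541,208),(662,228),(648,324),(529,302)]])
print(a,b,np.linalg.norm(a-b),"tipmid",(a+b)/2);print(H,H.mean(0))
d=(a+b)/2-H.mean(0);print("len",np.linalg.norm(d[:2]),"yaw",np.degrees(np.arctan2(d[1],d[0])))
e=a-b;print("yaw from tips",np.degrees(np.arctan2(e[1],e[0]))+90)
for q in[(590,145),(600,148),(540,374),(554,374),(680,325),(694,245)]:print(q,plane("wrist",*c(*q),.005,p))
im=cv2.imread("pics/scene0.png")
cv2.imwrite("pics/s0c.png",cv2.resize(im[250:430,220:460],(800,600),interpolation=cv2.INTER_CUBIC))
```

```text
[0.2542 0.293  0.0025] [0.2387 0.2324 0.0025] 0.06254818915884601 tipmid [0.2465 0.2627 0.0025]
[[0.3511 0.2481 0.047 ]
 [0.3795 0.242  0.047 ]
 [0.376  0.2195 0.047 ]
 [0.3479 0.2259 0.047 ]] [0.3636 0.2339 0.047 ]
len 0.1206583116583999 yaw 166.16614574996188
yaw from tips 165.71062135479468
(590, 145) [0.3548 0.2685 0.005 ]
(600, 148) [0.3574 0.2675 0.005 ]
(540, 374) [0.3406 0.2082 0.005 ]
(554, 374) [0.3444 0.208  0.005 ]
(680, 325) [0.3779 0.2197 0.005 ]
(694, 245) [0.3817 0.2407 0.005 ]
```

View pics/s0c.png

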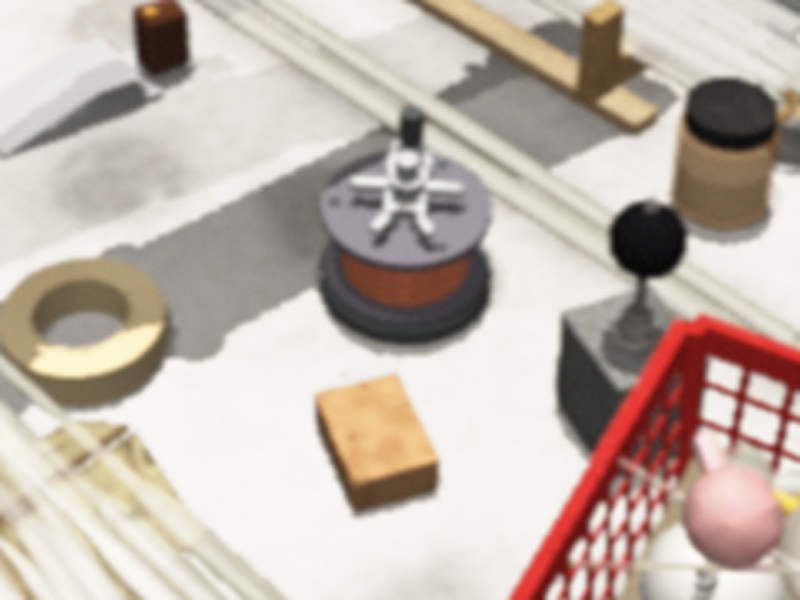

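The scene crop shows a cork-coloured block at crop (378,430) and no other candidate. I'll check its size and height in this second view.

Run:
```python
from h import *
np.set_printoptions(precision=4,suppress=True)
p=np.load("p1.npy",allow_pickle=True).item()
c=lambda x,y:(220+(x+.5)/3.3333-.5,250+(y+.5)/3.3333-.5)
w=lambda x,y:(215+(x+.5)/5.5556-.5,185+(y+.5)/5.5556-.5)
S=[(317,395),(397,376),(437,460),(352,487)];W=[(149,81),(376,117),(342,418),(123,375)]
ps=manip.camera_params("scene")
P=np.array([plane("scene",*c(*q),.024,ps)[:2] for q in S]);print(P,P.mean(0),[np.linalg.norm(P[i]-P[i-1]) for i in range(4)])
for s,q in zip(S,W):print(tri(ray("scene",*c(*s),ps),ray("wrist",*w(*q),p)))
print("bottom corner at z=0",plane("scene",*c(356,512),0,ps))
print("spindle top scene", plane("scene",*c(409,157),.09,ps))
m=np.array([.3636,.2339,.026]);s=manip.observe();print(tomove([.3636,.2339,.2],s),s["position"])
```

```text
[[ 0.3609 -0.2495]
 [ 0.4022 -0.2576]
 [ 0.3918 -0.3143]
 [ 0.3479 -0.3091]] [ 0.3757 -0.2826] [np.float64(0.060994776216366786), np.float64(0.042087366235647544), np.float64(0.057639395506014234), np.float64(0.044167844799986915)]
(array([ 0.3607, -0.2468,  0.0218]), np.float64(0.002844945672638014))
(array([ 0.4029, -0.2542,  0.0205]), np.float64(0.0021864757776093764))
(array([ 0.3932, -0.3131,  0.022 ]), np.float64(0.001076254903840909))
(array([ 0.3499, -0.3056,  0.0194]), np.float64(0.00011228095988581481))
bottom corner at z=0 [ 0.352  -0.3056 -0.    ]
spindle top scene [ 0.4527 -0.1806  0.09  ]
[ 0.1051 -0.065   0.0758] [0.4288 0.1288 0.2758]
```

Both views give about 43 x 60 x 22 mm. That disagrees with the stated 64 x 73, but it is the only cork block, so I'll use its centre at about (0.376,-0.280). The fork's grip point is (0.3637,0.2337) with yaw 166°, and its size checks fit. Next I'll go above it.

Request:
servo_tool(
  moves=[
    {"dx":0.011,"dy":-0.007,"dz":0.0,"rx":0,"ry":0,"rz":10,"gripper":1},
    {"dx":0.022,"dy":-0.014,"dz":0.02,"rx":0,"ry":0,"rz":20,"gripper":1},
    {"dx":0.033,"dy":-0.021,"dz":0.04,"rx":0,"ry":0,"rz":30,"gripper":1},
    {"dx":0.044,"dy":-0.028,"dz":0.06,"rx":0,"ry":0,"rz":40,"gripper":1},
    {"dx":0.055,"dy":-0.035,"dz":0.08,"rx":0,"ry":0,"rz":50,"gripper":1},
    {"dx":0.066,"dy":-0.042,"dz":0.1,"rx":0,"ry":0,"rz":60,"gripper":1},
    {"dx":0.077,"dy":-0.049,"dz":0.12,"rx":0,"ry":0,"rz":70,"gripper":1},
    {"dx":0.088,"dy":-0.056,"dz":0.14,"rx":0,"ry":0,"rz":80,"gripper":1},
    {"dx":0.099,"dy":-0.063,"dz":0.15,"rx":0,"ry":0,"rz":90,"gripper":1},
    {"dx":0.105,"dy":-0.065,"dz":0.156,"rx":0,"ry":0,"rz":100,"gripper":1},
    {"dx":0.105,"dy":-0.065,"dz":0.156,"rx":0,"ry":0,"rz":104,"gripper":1},
    {"dx":0.105,"dy":-0.065,"dz":0.156,"rx":0,"ry":0,"rz":104,"gripper":1},
  ],
)

```text
time: 4.05
position: [0.364, 0.2328, 0.1199]
eef_rot: [0.0, 0.993, -0.122, -0.001]
ft_force: [0.1, 0.3, 0.3]
gripper_width: 0.0854
```

```bash
cat >> h.py <<'E'
np.set_printoptions(precision=4,suppress=True)
def st():
    s=manip.observe();Y=rot(s["eef_rot"]).as_matrix()
    print("t %.2f"%s["time"],"pos",s["position"],"toolx yaw %.1f tooly yaw %.1f tilt %.2f"%(np.degrees(np.arctan2(Y[1,0],Y[0,0])),np.degrees(np.arctan2(Y[1,1],Y[0,1])),np.degrees(np.arccos(-Y[2,2]))),"q",s["joints"],"f",s["ft_force"],"w",s["gripper_width"])
    return s
E
python3 - <<'E'
from h import *
s=st();print(tomove([.3637,.2337,.036]))
im,p=snap("wrist","w3")
g=[.3637,.2337];f=np.array([np.cos(np.radians(166)),np.sin(np.radians(166))])
print(proj("wrist",[*g,.047],p))
E
```

```text
t 4.05 pos [0.364  0.2328 0.1199] toolx yaw -14.0 tooly yaw -104.0 tilt 0.09 q [-0.6381  0.2899 -0.0863  2.2297  0.0418  0.6249 -2.5705] f [0.1111 0.2743 0.2563] w 0.08544245997086465
[-0.0005 -0.0009  0.0839]
(np.float64(319.27480198344267), np.float64(273.45215650098925))
```

Request:
servo_tool(
  squeeze=90,
  moves=[
    {"dx":0,"dy":-0.001,"dz":0.025,"rx":0,"ry":0,"rz":0,"gripper":1},
    {"dx":0,"dy":-0.001,"dz":0.05,"rx":0,"ry":0,"rz":0,"gripper":1},
    {"dx":0,"dy":-0.001,"dz":0.075,"rx":0,"ry":0,"rz":0,"gripper":1},
    {"dx":0,"dy":-0.001,"dz":0.083,"rx":0,"ry":0,"rz":0,"gripper":1},
    {"dx":0,"dy":-0.001,"dz":0.083,"rx":0,"ry":0,"rz":0,"gripper":1},
    {"dx":0,"dy":-0.001,"dz":0.083,"rx":0,"ry":0,"rz":0,"gripper":0.4},
    {"dx":0,"dy":-0.001,"dz":0.083,"rx":0,"ry":0,"rz":0,"gripper":0},
    {"dx":0,"dy":-0.001,"dz":0.083,"rx":0,"ry":0,"rz":0,"gripper":0},
    {"dx":0,"dy":-0.001,"dz":0.083,"rx":0,"ry":0,"rz":0,"gripper":0},
    {"dx":0,"dy":-0.001,"dz":0.083,"rx":0,"ry":0,"rz":0,"gripper":0},
    {"dx":0,"dy":-0.001,"dz":0.083,"rx":0,"ry":0,"rz":0,"gripper":0},
  ],
)

```text
time: 5.48
position: [0.3644, 0.234, 0.0375]
eef_rot: [0.0, 0.993, -0.122, -0.0]
ft_force: [-1.5, -1.2, 8.4]
gripper_width: 0.023
```

Request:
servo_tool(
  moves=[
    {"dx":0,"dy":0,"dz":-0.02,"rx":0,"ry":0,"rz":0,"gripper":0},
    {"dx":0,"dy":0,"dz":-0.07,"rx":0,"ry":0,"rz":0,"gripper":0},
    {"dx":0,"dy":0,"dz":-0.12,"rx":0,"ry":0,"rz":0,"gripper":0},
    {"dx":0.02,"dy":0.018,"dz":-0.17,"rx":0,"ry":0,"rz":-8,"gripper":0},
    {"dx":0.05,"dy":0.044,"dz":-0.17,"rx":0,"ry":0,"rz":-16,"gripper":0},
    {"dx":0.085,"dy":0.074,"dz":-0.17,"rx":0,"ry":0,"rz":-25,"gripper":0},
    {"dx":0.12,"dy":0.105,"dz":-0.17,"rx":0,"ry":0,"rz":-34,"gripper":0},
    {"dx":0.155,"dy":0.136,"dz":-0.17,"rx":0,"ry":0,"rz":-43,"gripper":0},
    {"dx":0.19,"dy":0.166,"dz":-0.17,"rx":0,"ry":0,"rz":-52,"gripper":0},
    {"dx":0.225,"dy":0.197,"dz":-0.17,"rx":0,"ry":0,"rz":-61,"gripper":0},
    {"dx":0.245,"dy":0.214,"dz":-0.17,"rx":0,"ry":0,"rz":-70,"gripper":0},
    {"dx":0.245,"dy":0.214,"dz":-0.17,"rx":0,"ry":0,"rz":-70,"gripper":0},
  ],
)

```text
time: 6.98
position: [0.5509, -0.0352, 0.2069]
eef_rot: [0.0, 0.884, 0.468, -0.001]
ft_force: [-0.3, 1.1, -2.2]
gripper_width: 0.0229
```

Run:
```python
from h import *
s=st();print(tomove([.5497,-.0331,.098]))
im,p=snap("wrist","w4");cv2.imwrite("pics/w4c.png",cv2.resize(im[200:440,160:480],(800,600),interpolation=cv2.INTER_CUBIC))
```

```text
t 6.97 pos [ 0.5509 -0.0352  0.2069] toolx yaw 55.8 tooly yaw -34.2 tilt 0.09 q [-0.0111  0.3323 -0.0473  1.8991  0.0207  0.9118 -0.6647] f [-0.3128  1.0836 -2.1905] w 0.02292399788185659
[ 0.0013 -0.0021  0.1089]
```

View pics/w4c.png

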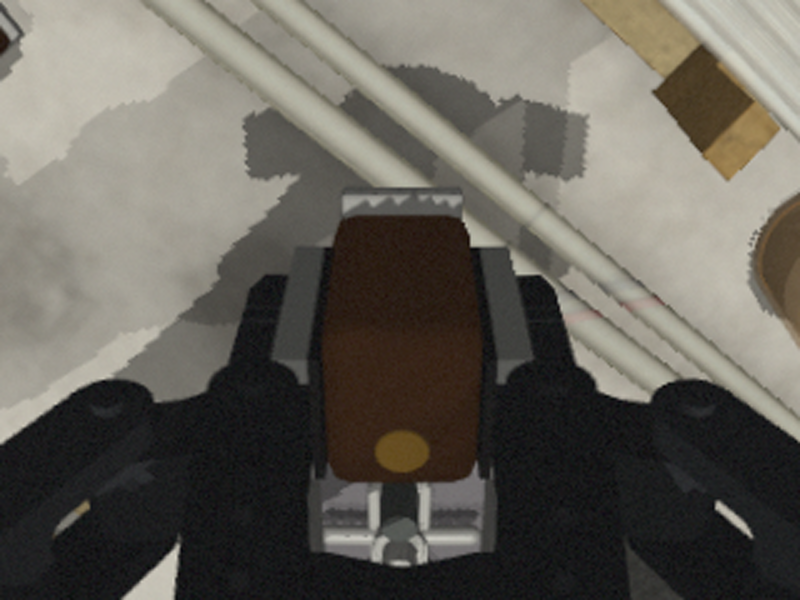

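The fork is held straight. The stud and spindle appear at crop column 400–402, the same column as the handle's centre line, so the lateral alignment is within about 1 mm.

Request:
servo_tool(
  squeeze=110,
  moves=[
    {"dx":0.001,"dy":-0.001,"dz":0.04,"rx":0,"ry":0,"rz":0,"gripper":0},
    {"dx":0.001,"dy":-0.001,"dz":0.08,"rx":0,"ry":0,"rz":0,"gripper":0},
    {"dx":0.001,"dy":-0.001,"dz":0.109,"rx":0,"ry":0,"rz":0,"gripper":0},
    {"dx":0.001,"dy":-0.001,"dz":0.109,"rx":0,"ry":0,"rz":0,"gripper":0},
    {"dx":0.001,"dy":-0.001,"dz":0.109,"rx":0,"ry":0,"rz":0,"gripper":0},
    {"dx":0.001,"dy":-0.001,"dz":0.109,"rx":0,"ry":0,"rz":0,"gripper":0},
  ],
)

```text
time: 7.78
position: [0.5507, -0.0318, 0.0994]
eef_rot: [0.0, 0.884, 0.468, 0.0]
ft_force: [-0.5, -0.3, -1.7]
gripper_width: 0.0226
```

Run:
```python
from h import *
s=st()
im,p=snap("wrist","w5");a=cv2.resize(im[250:370,230:410],(800,533),interpolation=cv2.INTER_CUBIC)
im,p=snap("scene","s5");b=cv2.resize(im[240:360,280:440],(800,600),interpolation=cv2.INTER_CUBIC)
cv2.imwrite("pics/c5.png",cv2.resize(np.vstack([a,b]),(420,595),interpolation=cv2.INTER_AREA))
```

```text
t 7.78 pos [ 0.5507 -0.0318  0.0994] toolx yaw 55.8 tooly yaw -34.2 tilt 0.04 q [-0.0176  0.4794 -0.0477  1.9771  0.0347  0.6851 -0.6829] f [-0.5232 -0.3061 -1.6985] w 0.022565195230000713
```

View pics/c5.png

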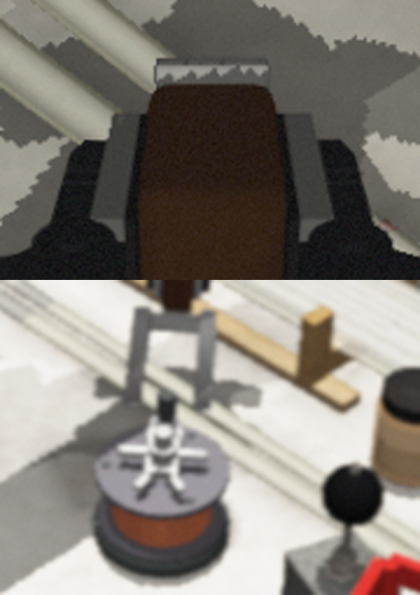

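The scene crop shows the tines level, straddling the stud side symmetrically, and a little above the flange. Next I'll lower about 2.5 mm and advance to just short of the ears.

Request:
servo_tool(
  moves=[
    {"dx":0,"dy":0,"dz":0.0035,"rx":0,"ry":0,"rz":0,"gripper":0},
    {"dx":0,"dy":0,"dz":0.0035,"rx":0,"ry":0,"rz":0,"gripper":0},
    {"dx":-0.015,"dy":0,"dz":0.0035,"rx":0,"ry":0,"rz":0,"gripper":0},
    {"dx":-0.03,"dy":0,"dz":0.0035,"rx":0,"ry":0,"rz":0,"gripper":0},
    {"dx":-0.045,"dy":0,"dz":0.0035,"rx":0,"ry":0,"rz":0,"gripper":0},
    {"dx":-0.045,"dy":0,"dz":0.0035,"rx":0,"ry":0,"rz":0,"gripper":0},
  ],
)

```text
time: 8.62
position: [0.5239, -0.0713, 0.0955]
eef_rot: [0.0, 0.884, 0.467, -0.001]
ft_force: [0.8, -0.1, -2.1]
gripper_width: 0.0228
```

Request:
servo_tool(
  moves=[
    {"dx":-0.007,"dy":0,"dz":-0.0005,"rx":0,"ry":0,"rz":0,"gripper":0},
    {"dx":-0.014,"dy":0,"dz":-0.0005,"rx":0,"ry":0,"rz":0,"gripper":0},
    {"dx":-0.02,"dy":0,"dz":-0.0005,"rx":0,"ry":0,"rz":0,"gripper":0},
    {"dx":-0.027,"dy":0,"dz":-0.0005,"rx":0,"ry":0,"rz":0,"gripper":0},
    {"dx":-0.034,"dy":0,"dz":-0.0005,"rx":0,"ry":0,"rz":0,"gripper":0},
    {"dx":-0.04,"dy":0,"dz":-0.0005,"rx":0,"ry":0,"rz":0,"gripper":0},
    {"dx":-0.04,"dy":0,"dz":-0.0005,"rx":0,"ry":0,"rz":0,"gripper":0},
  ],
)

```text
time: 9.5
position: [0.5042, -0.1014, 0.0968]
eef_rot: [0.0, 0.884, 0.468, 0.003]
ft_force: [5.7, 6.5, -5.5]
gripper_width: 0.0226
```

Request:
servo_tool(
  moves=[
    {"dx":-0.006,"dy":0,"dz":0.0005,"rx":0,"ry":0,"rz":0,"gripper":0},
    {"dx":-0.012,"dy":0,"dz":0.0005,"rx":0,"ry":0,"rz":0,"gripper":0},
    {"dx":-0.018,"dy":0,"dz":0.0005,"rx":0,"ry":0,"rz":0,"gripper":0},
    {"dx":-0.023,"dy":0,"dz":0.0005,"rx":0,"ry":0,"rz":0,"gripper":0},
    {"dx":-0.028,"dy":0,"dz":0.0005,"rx":0,"ry":0,"rz":0,"gripper":0},
    {"dx":-0.03,"dy":0,"dz":0.0005,"rx":0,"ry":0,"rz":0,"gripper":0},
    {"dx":-0.03,"dy":0,"dz":0.0005,"rx":0,"ry":0,"rz":0,"gripper":0},
  ],
)

```text
time: 10.38
position: [0.4895, -0.124, 0.0967]
eef_rot: [0.0, 0.883, 0.469, 0.005]
ft_force: [4.5, 6.2, -4.0]
gripper_width: 0.0229
```

Run:
```python
from h import *
s=st();v=s["position"][:2]-[.4513,-.1791];print("d",121-1e3*np.linalg.norm(v))
im,p=snap("scene","s6");im,p=snap("side","d6")
```

```text
t 10.38 pos [ 0.4895 -0.124   0.0967] toolx yaw 56.0 tooly yaw -34.0 tilt 0.56 q [ 0.1664  0.4222 -0.0471  2.0908  0.0241  0.6209 -0.4899] f [ 4.4988  6.2331 -3.9951] w 0.02287448271847853
d 53.93816024824372
```

Request:
servo_tool(
  moves=[
    {"dx":-0.003,"dy":0,"dz":0.0,"rx":0,"ry":0,"rz":0,"gripper":0},
    {"dx":-0.005,"dy":0,"dz":0.0,"rx":0,"ry":0,"rz":0,"gripper":0},
    {"dx":-0.007,"dy":0,"dz":0.0,"rx":0,"ry":0,"rz":0,"gripper":0},
    {"dx":-0.007,"dy":0,"dz":0.0,"rx":0,"ry":0,"rz":0,"gripper":0},
  ],
)

```text
time: 10.98
position: [0.4849, -0.1306, 0.0965]
eef_rot: [0.0, 0.883, 0.469, 0.004]
ft_force: [0.2, 0.4, -2.1]
gripper_width: 0.0227
```

Run:
```python
from h import *
s=st();v=s["position"][:2]-[.4513,-.1791];print("d",121-1e3*np.linalg.norm(v))
im,p=snap("scene","s7");a=cv2.imread("pics/s6.png");d=cv2.absdiff(a,im).max(2)
print(d[240:360,290:400].max(),(d[240:360,290:400]>40).sum())
```

```text
t 10.97 pos [ 0.4849 -0.1306  0.0965] toolx yaw 55.9 tooly yaw -34.1 tilt 0.51 q [ 0.1792  0.4193 -0.0454  2.0967  0.0235  0.6187 -0.4764] f [ 0.1732  0.3939 -2.1378] w 0.022671987135237853
d 62.028168865806265
203 1192
```

The force dropped to zero at d = 62 mm, so the clip has sprung. Next I'll draw the fork back out level.

Request:
servo_tool(
  moves=[
    {"dx":0.006,"dy":0,"dz":0.0005,"rx":0,"ry":0,"rz":0,"gripper":0},
    {"dx":0.014,"dy":0,"dz":0.0005,"rx":0,"ry":0,"rz":0,"gripper":0},
    {"dx":0.024,"dy":0,"dz":0.0005,"rx":0,"ry":0,"rz":0,"gripper":0},
    {"dx":0.036,"dy":0,"dz":0.0005,"rx":0,"ry":0,"rz":0,"gripper":0},
    {"dx":0.05,"dy":0,"dz":0.0005,"rx":0,"ry":0,"rz":0,"gripper":0},
    {"dx":0.065,"dy":0,"dz":0.0,"rx":0,"ry":0,"rz":0,"gripper":0},
    {"dx":0.08,"dy":0,"dz":0.0,"rx":0,"ry":0,"rz":0,"gripper":0},
    {"dx":0.1,"dy":0,"dz":0.0,"rx":0,"ry":0,"rz":0,"gripper":0},
    {"dx":0.125,"dy":0,"dz":0.0,"rx":0,"ry":0,"rz":0,"gripper":0},
    {"dx":0.14,"dy":0,"dz":0.0,"rx":0,"ry":0,"rz":0,"gripper":0},
    {"dx":0.14,"dy":0,"dz":0.0,"rx":0,"ry":0,"rz":0,"gripper":0},
  ],
)

```text
time: 12.4
position: [0.564, -0.0131, 0.0975]
eef_rot: [0.0, 0.883, 0.47, 0.005]
ft_force: [-0.2, 0.4, -2.6]
gripper_width: 0.0225
```

Run:
```python
from h import *
s=st();print(tomove([.3640,.2335,.2]))
im,p=snap("scene","s8");b=cv2.resize(im[255:345,295:415],(800,600),interpolation=cv2.INTER_CUBIC);cv2.imwrite("pics/s8c.png",b)
```

```text
t 12.40 pos [ 0.564  -0.0131  0.0975] toolx yaw 56.0 tooly yaw -34.0 tilt 0.54 q [-0.0451  0.4957 -0.0515  1.9534  0.033   0.6846 -0.7086] f [-0.197   0.3558 -2.5616] w 0.022499781649299208
[ 0.0936 -0.3032 -0.1031]
```

View pics/s8c.png

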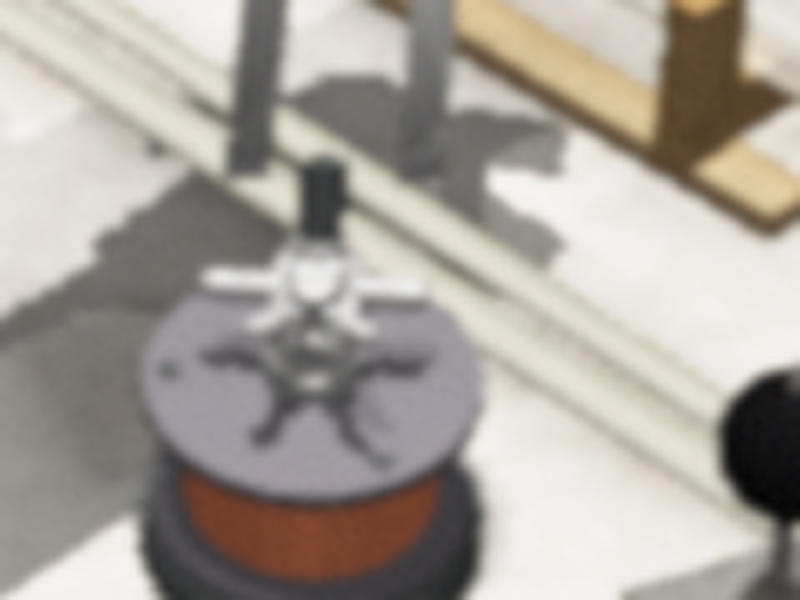

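The clip is off its groove and sits round the spindle's end on top of the head. The stud top is at crop (322,165), the ears are level at row 285, and its shadow has dropped below it. Next I'll return the fork.

Request:
servo_tool(
  moves=[
    {"dx":0.01,"dy":0,"dz":-0.04,"rx":0,"ry":0,"rz":0,"gripper":0},
    {"dx":0.01,"dy":-0.01,"dz":-0.08,"rx":0,"ry":0,"rz":0,"gripper":0},
    {"dx":0.012,"dy":-0.03,"dz":-0.11,"rx":0,"ry":0,"rz":8,"gripper":0},
    {"dx":0.024,"dy":-0.07,"dz":-0.11,"rx":0,"ry":0,"rz":16,"gripper":0},
    {"dx":0.036,"dy":-0.11,"dz":-0.11,"rx":0,"ry":0,"rz":24,"gripper":0},
    {"dx":0.048,"dy":-0.15,"dz":-0.11,"rx":0,"ry":0,"rz":32,"gripper":0},
    {"dx":0.06,"dy":-0.19,"dz":-0.11,"rx":0,"ry":0,"rz":41,"gripper":0},
    {"dx":0.072,"dy":-0.23,"dz":-0.11,"rx":0,"ry":0,"rz":50,"gripper":0},
    {"dx":0.084,"dy":-0.27,"dz":-0.11,"rx":0,"ry":0,"rz":59,"gripper":0},
    {"dx":0.094,"dy":-0.303,"dz":-0.1,"rx":0,"ry":0,"rz":66,"gripper":0},
    {"dx":0.094,"dy":-0.303,"dz":-0.09,"rx":0,"ry":0,"rz":70,"gripper":0},
    {"dx":0.094,"dy":-0.303,"dz":-0.08,"rx":0,"ry":0,"rz":70,"gripper":0},
  ],
)

```text
time: 13.95
position: [0.3642, 0.2318, 0.1763]
eef_rot: [-0.002, 0.992, -0.122, 0.004]
ft_force: [0.2, 0.1, -1.9]
gripper_width: 0.0223
```

Run:
```python
from h import *
s=st();print(tomove([.3645,.2335,.039]))
q=rot(s["eef_rot"]);z=q.apply([0,0,1]);ax=np.cross(z,[0,0,-1]);print("level rotvec tool deg",np.degrees(q.inv().apply(ax)))
```

```text
t 13.95 pos [0.3642 0.2318 0.1763] toolx yaw -14.1 tooly yaw -104.1 tilt 0.46 q [-0.6563  0.1846 -0.0633  2.1927  0.0209  0.7572 -2.5499] f [ 0.154   0.1303 -1.8802] w 0.022287776048488507
[-0.001  -0.001   0.1373]
level rotvec tool deg [-0.2674 -0.3755  0.    ]
```

Request:
servo_tool(
  moves=[
    {"dx":-0.001,"dy":-0.001,"dz":0.05,"rx":-0.27,"ry":-0.38,"rz":0,"gripper":0},
    {"dx":-0.001,"dy":-0.001,"dz":0.1,"rx":-0.27,"ry":-0.38,"rz":0,"gripper":0},
    {"dx":-0.001,"dy":-0.001,"dz":0.125,"rx":-0.27,"ry":-0.38,"rz":0,"gripper":0},
    {"dx":-0.001,"dy":-0.001,"dz":0.135,"rx":-0.27,"ry":-0.38,"rz":0,"gripper":0},
    {"dx":-0.001,"dy":-0.001,"dz":0.139,"rx":-0.27,"ry":-0.38,"rz":0,"gripper":0},
    {"dx":-0.001,"dy":-0.001,"dz":0.139,"rx":-0.27,"ry":-0.38,"rz":0,"gripper":0},
    {"dx":-0.001,"dy":-0.001,"dz":0.139,"rx":-0.27,"ry":-0.38,"rz":0,"gripper":0},
  ],
)

```text
time: 14.82
position: [0.3652, 0.2338, 0.0382]
eef_rot: [-0.001, 0.992, -0.123, 0.001]
ft_force: [-0.1, 0.1, -0.7]
gripper_width: 0.0224
```

Request:
servo_tool(
  moves=[
    {"dx":0,"dy":0,"dz":0.001,"rx":0,"ry":0,"rz":0,"gripper":0},
    {"dx":0,"dy":0,"dz":0.001,"rx":0,"ry":0,"rz":0,"gripper":0.35},
    {"dx":0,"dy":0,"dz":0.001,"rx":0,"ry":0,"rz":0,"gripper":0.6},
    {"dx":0,"dy":0,"dz":0.001,"rx":0,"ry":0,"rz":0,"gripper":1},
    {"dx":0,"dy":0,"dz":0.001,"rx":0,"ry":0,"rz":0,"gripper":1},
    {"dx":0,"dy":0,"dz":0.001,"rx":0,"ry":0,"rz":0,"gripper":1},
    {"dx":0,"dy":0,"dz":-0.03,"rx":0,"ry":0,"rz":0,"gripper":1},
    {"dx":0,"dy":0,"dz":-0.08,"rx":0,"ry":0,"rz":0,"gripper":1},
    {"dx":0,"dy":0,"dz":-0.13,"rx":0,"ry":0,"rz":0,"gripper":1},
    {"dx":0,"dy":0,"dz":-0.18,"rx":0,"ry":0,"rz":0,"gripper":1},
    {"dx":0,"dy":0,"dz":-0.22,"rx":0,"ry":0,"rz":0,"gripper":1},
  ],
)

```text
time: 16.2
position: [0.3649, 0.2336, 0.2603]
eef_rot: [-0.001, 0.992, -0.123, 0.001]
ft_force: [0.7, -0.1, -0.3]
gripper_width: 0.0859
```

Run:
```python
from h import *
s=st();im,p=snap("scene","s9");a=cv2.imread("pics/scene0.png");d=(cv2.absdiff(a,im).max(2)>45).astype(np.uint8)
n,l,stt,c=cv2.connectedComponentsWithStats(d)
for i in range(1,n):
    if stt[i,4]>40:print(stt[i],c[i])
s8=cv2.imread("pics/s8.png")
# handle centroid before/after
for I in(a,im):
    h=cv2.cvtColor(I,cv2.COLOR_BGR2HSV);m=cv2.inRange(h,(0,90,20),(15,255,130))
    m2=np.zeros_like(m);m2[205:245,195:235]=m[205:245,195:235];M=cv2.moments(m2,True);print(M["m00"],M["m10"]/M["m00"],M["m01"]/M["m00"])
```

```text
t 16.20 pos [0.3649 0.2336 0.2603] toolx yaw -14.1 tooly yaw -104.1 tilt 0.21 q [-0.6491  0.0709 -0.0675  2.0954  0.006   0.9717 -2.5363] f [ 0.7439 -0.1133 -0.3425] w 0.08591092125221858
[   0    0   38  160 3191] [15.0207 65.7264]
[  31    0   94  277 5296] [ 82.0259 128.5619]
[165   0  15  39 193] [170.544   15.8705]
[183   0  28  39 391] [202.046   16.4194]
[383   0  52  51 893] [404.458  20.841]
[ 170   39   46  104 2326] [196.1651  80.7373]
[ 362   50   72  103 3700] [398.3986  99.4719]
[  0 195  27  13 176] [  9.8011 199.4886]
[ 17 212  12  42 167] [ 21.3234 230.5569]
[  0 214  20  58 695] [  7.5424 242.6691]
[ 156  228   83   97 3166] [197.5167 276.4109]
[378 255  18  13 136] [387.4779 260.2794]
[350 266  57  35 952] [377.2857 283.0252]
[407 272  17  13 107] [415.0561 277.3738]
[ 199  285  152   75 3320] [276.5545 329.7587]
[156 302  18  21  81] [163.716  309.5432]
[326 303  15  16  86] [334.407  309.0581]
[344 304  15  16  84] [348.1905 310.2619]
[148 306  16  19 111] [153.8919 313.4234]
[142 314  19  25 105] [150.3143 325.6   ]
[133 320  26  29 229] [143.6856 332.6943]
[117
[... 180 characters left out ...]
 149] [180.8792 355.5235]
[167 351  15  22  58] [173.8793 361.2586]
[150 369  26  26 195] [162.3641 380.5744]
[143 374  19  19  85] [151.5412 383.2353]
[131 379  22  18 210] [141.0619 387.5143]
[  0 382  18  14 188] [  7.8085 387.9894]
[125 388  15  13  58] [132.2931 394.069 ]
[116 392  11  13  79] [120.8734 398.1899]
[ 90 403  18  14 146] [ 98.9795 408.4795]
[ 82 406  18  19 112] [ 91.0625 415.2589]
[ 66 408  28  25 268] [ 79.8881 418.6119]
[ 21 413   8   9  51] [ 24.6275 416.2745]
[ 56 413  30  31 283] [ 71.3428 429.0919]
[ 32 416  42  30 503] [ 51.5905 428.7197]
[ 23 424   9   8  44] [ 27.1364 427.3182]
171.0 213.6081871345029 225.69590643274853
183.0 213.81967213114754 224.76502732240436
```

Request:
servo_tool(
  moves=[
    {"dx":0.02,"dy":0.035,"dz":0.0,"rx":0,"ry":0,"rz":-8,"gripper":1},
    {"dx":0.041,"dy":0.074,"dz":0.0,"rx":0,"ry":0,"rz":-16,"gripper":1},
    {"dx":0.062,"dy":0.113,"dz":0.0,"rx":0,"ry":0,"rz":-24,"gripper":1},
    {"dx":0.084,"dy":0.152,"dz":0.0,"rx":0,"ry":0,"rz":-32,"gripper":1},
    {"dx":0.106,"dy":0.191,"dz":0.0,"rx":0,"ry":0,"rz":-40,"gripper":1},
    {"dx":0.128,"dy":0.231,"dz":0.0,"rx":0,"ry":0,"rz":-48,"gripper":1},
    {"dx":0.15,"dy":0.271,"dz":0.0,"rx":0,"ry":0,"rz":-56,"gripper":1},
    {"dx":0.172,"dy":0.311,"dz":0.0,"rx":0,"ry":0,"rz":-63,"gripper":1},
    {"dx":0.195,"dy":0.352,"dz":0.01,"rx":0,"ry":0,"rz":-70,"gripper":1},
    {"dx":0.195,"dy":0.352,"dz":0.01,"rx":0,"ry":0,"rz":-70,"gripper":1},
    {"dx":0.195,"dy":0.352,"dz":0.01,"rx":0,"ry":0,"rz":-70,"gripper":1},
  ],
)

```text
time: 17.62
position: [0.47, -0.1531, 0.2526]
eef_rot: [-0.002, 0.884, 0.468, 0.005]
ft_force: [-0.4, 0.2, -0.4]
gripper_width: 0.0857
```

Run:
```python
from h import *
s=st();im,p=snap("wrist","w10");np.save("p10.npy",p,allow_pickle=True)
for P in([.4679,-.1548,.097],[.4679,-.1548,.111],[.4513,-.1791,.09]):print(proj("wrist",P,p))
u,v=map(int,proj("wrist",[.46,-.167,.1],p));x0,y0=u-70,v-70;print(x0,y0)
a=cv2.resize(im[y0:y0+140,x0:x0+140],(560,560),interpolation=cv2.INTER_CUBIC)
cv2.imwrite("pics/w10c.png",a)
h=cv2.cvtColor(im,cv2.COLOR_BGR2GRAY)[y0:y0+140:4,x0:x0+140:4]
m=(cv2.cvtColor(im,cv2.COLOR_BGR2GRAY)<75).astype(np.uint8);m[:y0]=0;m[y0+140:]=0;m[:,:x0]=0;m[:,x0+140:]=0
n,l,stt,c=cv2.connectedComponentsWithStats(m)
for i in range(1,n):
    if stt[i,4]>30:print(stt[i],c[i])
```

```text
t 17.62 pos [ 0.47   -0.1531  0.2526] toolx yaw 55.9 tooly yaw -34.2 tilt 0.59 q [-0.0796  0.1794  0.3108  2.0021 -0.0771  0.9644 -0.3258] f [-0.4221  0.1928 -0.4231] w 0.08565935793430664
(np.float64(319.1964533299142), np.float64(234.63636228967323))
(np.float64(319.15952510728164), np.float64(240.30197219203706))
(np.float64(319.15315233814647), np.float64(266.5017000556432))
249 183
[277 190  82  30 156] [317.2244 198.3205]
[287 201  67  15 200] [320.945 205.815]
[312 210  15  15  60] [319.9667 220.0333]
[ 328  234   43   60 1339] [348.8633 263.106 ]
[311 236  18  14 111] [318.8288 240.6847]
[ 270  240   42   54 1230] [289.5488 265.2772]
[312 255  16  11  66] [319.5606 258.9394]
[307 274  28  24 394] [320.1269 287.6574]
[288 309  41  14 284] [311.4296 317.6937]
```

View pics/w10c.png

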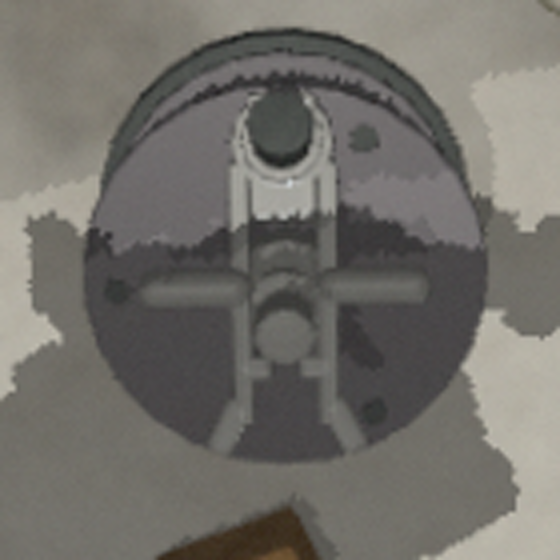

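The crop (scale 4, origin (249,183)) shows the spindle end at (286,335), the ears at row 287, the leg tips at row ~448, and the stud base at about (283,140). The stud leans toward the tail, so the clip is pitched tail-down. I'll compare with predictions to get the angle.

Run:
```python
from h import *
p=np.load("p10.npy",allow_pickle=True).item()
o=np.array([.4513,-.1791]);u=np.array([np.cos(np.radians(-124)),np.sin(np.radians(-124))])
print("obs: ear 287 tips ~450 studtop? tail end ~95; lip stud shape 85..165")
for z in(.0825,.086):
  for off in(0,-.003,.003):
    for th in(0,10,18,25):
      c,s=np.cos(np.radians(th)),np.sin(np.radians(th))
      def P(x,zz): f=off+x*c-zz*s;return [*(o+u*f),z+x*s+zz*c]
      r=[(proj("wrist",P(*q),p)[1]-183)*4 for q in[(0,.0015),(.031,0),(-.041,.0025),(-.03,.0025),(-.03,.0285),(-.0365,.0285),(-.0235,.0285),(-.0235,.0025)]]
      print(z,off,th,np.round(r))
```

```text
obs: ear 287 tips ~450 studtop? tail end ~95; lip stud shape 85..165
0.0825 0 0 [323. 453. 133. 186. 226. 192. 260. 217.]
0.0825 0 10 [322. 462. 125. 179. 194. 159. 228. 210.]
0.0825 0 18 [321. 467. 123. 176. 172. 138. 206. 208.]
0.0825 0 25 [320. 469. 125. 176. 156. 123. 189. 207.]
0.0825 -0.003 0 [310. 441. 118. 172. 211. 177. 244. 203.]
0.0825 -0.003 10 [308. 450. 111. 165. 179. 144. 213. 196.]
0.0825 -0.003 18 [307. 454. 109. 162. 157. 122. 191. 194.]
0.0825 -0.003 25 [307. 456. 111. 163. 141. 107. 174. 193.]
0.0825 0.003 0 [336. 465. 148. 200. 242. 208. 275. 231.]
0.0825 0.003 10 [335. 475. 139. 193. 209. 175. 244. 224.]
0.0825 0.003 18 [334. 480. 137. 190. 187. 153. 221. 222.]
0.0825 0.003 25 [333. 482. 139. 190. 171. 138. 204. 221.]
0.086 0 0 [329. 460. 137. 191. 232. 198. 266. 222.]
0.086 0 10 [328. 470. 129. 184. 200. 164. 234. 216.]
0.086 0 18 [327. 475. 127. 181. 177. 142. 212. 213.]
0.086 0 25 [326. 477. 129. 181. 161. 127. 195. 212.]
0.086 -0.003 0 [316. 448. 123. 177. 217. 182. 250. 208.]
0.086 -0.003 10 [315. 457. 115. 169. 184. 149. 219. 201.]
0.086 -0.003 18 [314. 462. 113. 167. 162. 127. 196. 199.]
0.086 -0.003 25 [313. 464. 115. 167. 145. 112. 179. 198.]
0.086 0.003 0 [343. 473. 152. 205. 248. 214. 281. 236.]
0.086 0.003 10 [342. 482. 144. 198. 215. 180. 250. 230.]
0.086 0.003 18 [341. 487. 142. 195. 192. 158. 227. 227.]
0.086 0.003 25 [340. 489. 143. 195. 176. 142. 210. 226.]
```

Run:
```python
from h import *
p=np.load("p10.npy",allow_pickle=True).item();ps=manip.camera_params("scene")
o=np.array([.4513,-.1791]);u=np.array([np.cos(np.radians(-124)),np.sin(np.radians(-124))]);n=np.array([-u[1],u[0]])
W=lambda x,y:(249+(x+.5)/4-.5,183+(y+.5)/4-.5)
S=lambda x,y:(295+(x+.5)/6.6667-.5,255+(y+.5)/6.6667-.5)
# scene bias from spindle seated reference: scene gave (.4527,-.1806) vs wrist (.4513,-.1791)
for nm,w,s in[("earL",(137,292),(205,278)),("earR",(428,287),(428,291)),("legL",(222,450),(252,330)),("legR",(352,450),(368,332)),("spindle",(286,335),(313,285))]:
    P,e=tri(ray("wrist",*W(*w),p),ray("scene",*S(*s),ps));r=P[:2]-o
    print(nm,P,"fwd %.1f lat %.1f err %.1f"%(1e3*r@u,1e3*r@n,1e3*e))
for z in(.080,.083):
 for off in(-.0075,-.005):
  for th in(15,20,25):
    c,s=np.cos(np.radians(th)),np.sin(np.radians(th))
    def P(x,zz): return [*(o+u*(off+x*c-zz*s)),z+x*s+zz*c]
    k=[(0,.0015),(.031,0),(-.03,.0025),(-.03,.0285),(-.041,.0025)]
    a=[np.round((proj("wrist",P(*q),p)[1]-183)*4) for q in k];b=[tuple(np.round([(proj("scene",P(*q),ps)[0]-295)*6.667,(proj("scene",P(*q),ps)[1]-255)*6.667]))for q in k]
    print(z,off,th,"W",a,"S",[(float(x),float(y)) for x,y in b])
```

```text
earL [ 0.4309 -0.1571  0.0826] fwd -6.8 lat -29.2 err 1.8
earR [ 0.4807 -0.1899  0.082 ] fwd -7.5 lat 30.4 err 0.1
legL [ 0.4267 -0.1922  0.093 ] fwd 24.6 lat -13.1 err 0.8
legR [ 0.4505 -0.2076  0.0941] fwd 24.1 lat 15.3 err 1.7
spindle [ 0.4516 -0.1799  0.0886] fwd 0.5 lat 0.7 err 0.2
0.08 -0.0075 15 W [np.float64(283.0), np.float64(429.0), np.float64(139.0), np.float64(138.0), np.float64(85.0)] S [(310.0, 282.0), (302.0, 339.0), (317.0, 231.0), (320.0, 143.0), (319.0, 214.0)]
0.08 -0.0075 20 W [np.float64(283.0), np.float64(431.0), np.float64(138.0), np.float64(126.0), np.float64(86.0)] S [(310.0, 282.0), (302.0, 330.0), (316.0, 239.0), (320.0, 148.0), (319.0, 226.0)]
0.08 -0.0075 25 W [np.float64(282.0), np.float64(431.0), np.float64(139.0), np.float64(115.0), np.float64(88.0)] S [(310.0, 282.0), (303.0, 320.0), (316.0, 248.0), (320.0, 155.0), (318.0, 238.0)]
0.08 -0.005 15 W [np.float64(295.0), np.float64(439.0), np.float64(150.0), np.float64(151.0), np.float64(97.0)] S [(309.0, 288.0), (301.0, 346.0), (316.0, 237.0), (319.0, 148.0), (318.0, 220.0)]
0.08 -0.005 20 W [np.float64(
[... 842 characters left out ...]
(118.0), np.float64(91.0)] S [(310.0, 273.0), (303.0, 311.0), (316.0, 240.0), (320.0, 146.0), (318.0, 230.0)]
0.083 -0.005 15 W [np.float64(300.0), np.float64(446.0), np.float64(154.0), np.float64(155.0), np.float64(100.0)] S [(309.0, 279.0), (302.0, 337.0), (316.0, 228.0), (319.0, 140.0), (319.0, 211.0)]
0.083 -0.005 20 W [np.float64(299.0), np.float64(448.0), np.float64(154.0), np.float64(142.0), np.float64(101.0)] S [(309.0, 279.0), (302.0, 327.0), (316.0, 237.0), (320.0, 145.0), (318.0, 223.0)]
0.083 -0.005 25 W [np.float64(298.0), np.float64(449.0), np.float64(154.0), np.float64(131.0), np.float64(102.0)] S [(309.0, 279.0), (302.0, 317.0), (315.0, 246.0), (320.0, 152.0), (318.0, 235.0)]
```

Triangulating the ears and leg tips gives the clip slid back about 7 mm and pitched about 20° tail-down, which is consistent with the feet resting against the spindle end. I'll tilt the tool 20° to match the stud's axis.

```bash
cat >> h.py <<'E'
def plan(pos,yawx,pitch=0):
    "moves to TCP pos with tool x at yawx deg, then Ry(pitch)"
    s=manip.observe();q=rot(s["eef_rot"]);c,sn=np.cos(np.radians(yawx)),np.sin(np.radians(yawx))
    T=R.from_matrix(np.c_[[c,sn,0],[sn,-c,0],[0,0,-1]])*R.from_euler("y",pitch,degrees=True)
    print("d",q.inv().apply(np.array(pos)-s["position"]),"r",np.degrees((q.inv()*T).as_rotvec()))
E
python3 - <<'E'
from h import *
plan([.4892,-.1230,.1605],56,-20);plan([.4769,-.1412,.1003],56,-20)
E
```

```text
d [ 0.0342 -0.001   0.0927] r [  0.1159 -20.6023  -0.0931]
d [ 0.0116 -0.0011  0.1526] r [  0.1159 -20.6023  -0.0931]
```

Request:
servo_tool(
  squeeze=50,
  moves=[
    {"dx":0.018,"dy":0,"dz":0.02,"rx":0,"ry":-7,"rz":0,"gripper":1},
    {"dx":0.034,"dy":-0.001,"dz":0.04,"rx":0,"ry":-14,"rz":0,"gripper":1},
    {"dx":0.034,"dy":-0.001,"dz":0.07,"rx":0.1,"ry":-20.6,"rz":-0.1,"gripper":1},
    {"dx":0.034,"dy":-0.001,"dz":0.093,"rx":0.1,"ry":-20.6,"rz":-0.1,"gripper":1},
    {"dx":0.034,"dy":-0.001,"dz":0.093,"rx":0.1,"ry":-20.6,"rz":-0.1,"gripper":1},
    {"dx":0.034,"dy":-0.001,"dz":0.093,"rx":0.1,"ry":-20.6,"rz":-0.1,"gripper":1},
  ],
)

```text
time: 18.42
position: [0.4894, -0.1229, 0.1612]
eef_rot: [0.082, 0.87, 0.462, -0.153]
ft_force: [-0.3, -0.5, 0.2]
gripper_width: 0.0854
```

Run:
```python
from h import *
st();plan([.4769,-.1412,.1003],56,-20)
im,p=snap("wrist","w11")
# expected stud top pixel, and dark blob between the fingers
o=np.array([.4513,-.1791]);u=np.array([np.cos(np.radians(-124)),np.sin(np.radians(-124))])
f=-.0068-.03*.94-.0285*.342;T=[*(o+u*f),.081-.03*.342+.0285*.94];pu,pv=proj("wrist",T,p);print(T,pu,pv)
g=cv2.cvtColor(im,cv2.COLOR_BGR2GRAY);
for v in range(int(pv)-28,int(pv)+29,8):print(v,g[v,int(pu)-30:int(pu)+31:3])
```

```text
t 18.43 pos [ 0.4894 -0.1229  0.1612] toolx yaw 56.0 tooly yaw -34.0 tilt 19.94 q [-0.2882  0.4212  0.3053  1.9793  0.2013  0.9639 -0.7215] f [-0.2759 -0.5401  0.1638] w 0.08543801831506248
d [-0.0001 -0.0002  0.0648] r [ 0.0732 -0.0594 -0.009 ]
[np.float64(0.4763222048516055), np.float64(-0.14200305574087957), 0.09752999999999999] 320.1498916265249 276.9377059068384
248 [ 74  77  73  75  94  87 116  80  98  94  82  91  96  78  95  92  94 120
  98  98  96]
256 [118 121 120 120 112 217 172  47  34  34  39  38  35  45 120 204 104 110
 120 120 119]
264 [120 121 121 121 134 206 148  37  63  61  59  58  61  38 173 216 159 106
 121 120 120]
272 [105 107 106 105 103 214 174  60  60  59  61  63  63  64  92 214 151 104
 104 106 106]
280 [ 75  76  75  74  68 214 196 148 156 109  63 101 155 164 104 214 134  62
  77  77  77]
288 [119 120 117 120 104 212 213  90  70  71  71  74  72  74 117 213 128 104
 117 119 120]
296 [ 88  87  87  89  92 101 176  74 155 177 185 167 172 146 113 127  95  95
  96  99  97]
304 [181 181 181 179 180 176 148 152  76  83  86  85  79  74 133 154 172 173
 174 171 172]
```

Run:
```python
from h import *
p=manip.camera_params("wrist");im=cv2.imread("pics/w11.png")
g=cv2.cvtColor(im,cv2.COLOR_BGR2GRAY)
for c in(314,317,320,323,326):print(c,list(zip(range(244,300,2),g[244:300:2,c])))
s=manip.observe();q=rot(s["eef_rot"])
o,d=ray("wrist",320,269,p)
oo,dd=q.inv().apply(o-s["position"]),q.inv().apply(d);print("tool-frame ray",oo,dd)
for z in(.05,.055,.06,.065,.07):print(z,oo+dd*(z-oo[2])/dd[2])
```

```text
314 [(244, np.uint8(92)), (246, np.uint8(75)), (248, np.uint8(98)), (250, np.uint8(77)), (252, np.uint8(33)), (254, np.uint8(33)), (256, np.uint8(34)), (258, np.uint8(31)), (260, np.uint8(39)), (262, np.uint8(46)), (264, np.uint8(63)), (266, np.uint8(63)), (268, np.uint8(63)), (270, np.uint8(58)), (272, np.uint8(60)), (274, np.uint8(62)), (276, np.uint8(61)), (278, np.uint8(61)), (280, np.uint8(156)), (282, np.uint8(180)), (284, np.uint8(162)), (286, np.uint8(86)), (288, np.uint8(70)), (290, np.uint8(67)), (292, np.uint8(67)), (294, np.uint8(67)), (296, np.uint8(155)), (298, np.uint8(183))]
317 [(244, np.uint8(84)), (246, np.uint8(84)), (248, np.uint8(94)), (250, np.uint8(38)), (252, np.uint8(39)), (254, np.uint8(38)), (256, np.uint8(34)), (258, np.uint8(38)), (260, np.uint8(39)), (262, np.uint8(62)), (264, np.uint8(61)), (266, np.uint8(60)), (268, np.uint8(62)), (270, np.uint8(60)), (272, np.uint8(59)), (274, np.uint8(64)), (276, np.uint8(62)), (278, np.uint8(63)), (280, np.uint8(109)), (282, np.uint8(171)), (284, np.uint8(128)), (286, np.uint8(68)), (288, np.uint8(71)), (290, np.ui
[... 1415 characters left out ...]
t8(36)), (256, np.uint8(35)), (258, np.uint8(34)), (260, np.uint8(35)), (262, np.uint8(45)), (264, np.uint8(61)), (266, np.uint8(62)), (268, np.uint8(64)), (270, np.uint8(61)), (272, np.uint8(63)), (274, np.uint8(62)), (276, np.uint8(65)), (278, np.uint8(65)), (280, np.uint8(155)), (282, np.uint8(162)), (284, np.uint8(143)), (286, np.uint8(79)), (288, np.uint8(72)), (290, np.uint8(71)), (292, np.uint8(65)), (294, np.uint8(116)), (296, np.uint8(172)), (298, np.uint8(155))]
tool-frame ray [ 0.0842  0.0001 -0.1177] [-0.3943 -0.002   0.919 ]
0.05 [ 0.0122 -0.0003  0.05  ]
0.055 [ 0.0101 -0.0003  0.055 ]
0.06 [ 0.0079 -0.0003  0.06  ]
0.065 [ 0.0058 -0.0003  0.065 ]
0.07 [ 0.0037 -0.0003  0.07  ]
```

The stud's top face is centred at px (320,271), laterally exact. It fits a pitch of 25°, so I'll update the grasp to that.

Run:
```python
from h import *
plan([.4882,-.1245,.1368],56,-25);plan([.4780,-.1396,.0978],56,-25)
```

```text
d [ 0.0066 -0.0004  0.0238] r [ 0.0938 -5.0854 -0.0454]
d [ 0.0027 -0.0005  0.0666] r [ 0.0938 -5.0854 -0.0454]
```

Request:
servo_tool(
  squeeze=50,
  moves=[
    {"dx":0.0066,"dy":0,"dz":0.012,"rx":0.1,"ry":-5,"rz":0,"gripper":1},
    {"dx":0.0066,"dy":0,"dz":0.024,"rx":0.1,"ry":-5,"rz":0,"gripper":1},
    {"dx":0.005,"dy":0,"dz":0.038,"rx":0.1,"ry":-5,"rz":0,"gripper":1},
    {"dx":0.004,"dy":-0.0005,"dz":0.052,"rx":0.1,"ry":-5,"rz":0,"gripper":1},
    {"dx":0.003,"dy":-0.0005,"dz":0.062,"rx":0.1,"ry":-5,"rz":0,"gripper":1},
    {"dx":0.0027,"dy":-0.0005,"dz":0.0665,"rx":0.1,"ry":-5,"rz":0,"gripper":1},
    {"dx":0.0027,"dy":-0.0005,"dz":0.0665,"rx":0.1,"ry":-5,"rz":0,"gripper":1},
  ],
)

```text
time: 19.35
position: [0.4779, -0.1398, 0.0978]
eef_rot: [0.101, 0.862, 0.458, -0.191]
ft_force: [-0.3, -0.5, 0.2]
gripper_width: 0.0853
```

Run:
```python
from h import *
st();im,p=snap("wrist","w12");g=cv2.cvtColor(im,cv2.COLOR_BGR2GRAY)
s=manip.observe();q=rot(s["eef_rot"])
for z in(-.004,.0,.004,.008):print("stud top if ahead",z,proj("wrist",s["position"]+q.apply([0,0,z]),p))
print(list(zip(range(250,340,3),g[250:340:3,320])))
for v in (285,295,305,315):print(v,g[v,280:361:4])
```

```text
t 19.35 pos [ 0.4779 -0.1398  0.0978] toolx yaw 55.9 tooly yaw -34.1 tilt 24.92 q [-0.2986  0.5467  0.3184  2.0125  0.2522  0.8725 -0.7865] f [-0.3277 -0.526   0.236 ] w 0.08534989198277468
stud top if ahead -0.004 (np.float64(320.84921787269354), np.float64(355.4039850806847))
stud top if ahead 0.0 (np.float64(320.8525116820614), np.float64(349.26610552535556))
stud top if ahead 0.004 (np.float64(320.85557869850544), np.float64(343.3987251885185))
stud top if ahead 0.008 (np.float64(320.8584376469827), np.float64(337.7870878285927))
[(250, np.uint8(82)), (253, np.uint8(69)), (256, np.uint8(79)), (259, np.uint8(67)), (262, np.uint8(82)), (265, np.uint8(63)), (268, np.uint8(56)), (271, np.uint8(58)), (274, np.uint8(60)), (277, np.uint8(66)), (280, np.uint8(66)), (283, np.uint8(69)), (286, np.uint8(75)), (289, np.uint8(105)), (292, np.uint8(104)), (295, np.uint8(77)), (298, np.uint8(103)), (301, np.uint8(75)), (304, np.uint8(41)), (307, np.uint8(43)), (310, np.uint8(39)), (313, np.uint8(43)), (316, np.uint8(45)), (319, np.uint8(42)), (322, np.uint8(41)), (325, np.uint8(43)), (328, np.uint8(42)), (331, np.uint8(67)), (334, np.uint8(66)), (337, np.uint8(66))]
285 [130 130 101 120  84  81  65  73  74  75  71  73  76  76  66  66  68  82
  82  78  83]
295 [131 129 130 131 130  81 116 106  92  79  77  78  89 108 104  74 116 116
 103 105 103]
305 [132 129 132 132 132 163  87 131  48  39  42  40  41 105  92 105  81 114
 132 130 130]
315 [122 116 118 125 106 184 213  39  40  41  41  41  39  41 208 214  87 115
 115 115 121]
```

Run:
```python
from h import *
im=cv2.imread("pics/w12.png");g=cv2.cvtColor(im,cv2.COLOR_BGR2GRAY)
print(list(zip(range(330,400,3),g[330:400:3,320].tolist())))
for v in (335,342,350,358):print(v,g[v,290:352:3])
s=manip.observe();q=rot(s["eef_rot"])
for x in(.0065,-.0065):
  for z in(.004,.03):print(x,z,proj("wrist",s["position"]+q.apply([x,0,z])))
```

```text
[(330, 58), (333, 67), (336, 68), (339, 65), (342, 66), (345, 67), (348, 66), (351, 67), (354, 124), (357, 91), (360, 94), (363, 95), (366, 95), (369, 97), (372, 97), (375, 106), (378, 201), (381, 197), (384, 198), (387, 178), (390, 172), (393, 171), (396, 178), (399, 195)]
335 [132 131 129 203 216  41  60  70  68  68  65  67  65  67  63  39 210 215
 165 114 113]
342 [130 132 133 193 213  59  70  66  63  65  66  66  69  66  63  64 214 214
 156 115 114]
350 [126 127 109 144 213 210  78  66  65  68  65  68  66  67  70  86 215 213
 128  97 116]
358 [139 139 137 137 132 113 137 194  83  91  95  91  90  83 151 101 121 136
 142 145 143]
0.0065 0.004 (np.float64(320.439564480969), np.float64(329.5621106802261))
0.0065 0.03 (np.float64(320.48398908483574), np.float64(298.3599805747178))
-0.0065 0.004 (np.float64(320.44212949690075), np.float64(356.4207684118753))
-0.0065 0.03 (np.float64(320.4847725319906), np.float64(323.0525491296132))
```

The observed stud top (rows 330–353, columns 304–336) matches the prediction, so I'll close.

Request:
servo_tool(
  squeeze=50,
  moves=[
    {"dx":0,"dy":0,"dz":0,"rx":0,"ry":0,"rz":0,"gripper":0.5},
    {"dx":0,"dy":0,"dz":0,"rx":0,"ry":0,"rz":0,"gripper":0.1},
    {"dx":0,"dy":0,"dz":0,"rx":0,"ry":0,"rz":0,"gripper":0},
    {"dx":0,"dy":0,"dz":0,"rx":0,"ry":0,"rz":0,"gripper":0},
    {"dx":0,"dy":0,"dz":0,"rx":0,"ry":0,"rz":0,"gripper":0},
    {"dx":0,"dy":0,"dz":0,"rx":0,"ry":0,"rz":0,"gripper":0},
    {"dx":0,"dy":0,"dz":0,"rx":0,"ry":0,"rz":0,"gripper":0},
  ],
)

```text
time: 20.27
position: [0.4783, -0.1396, 0.0981]
eef_rot: [0.101, 0.862, 0.458, -0.19]
ft_force: [0.2, -0.5, 1.2]
gripper_width: 0.011
```

Request:
servo_tool(
  moves=[
    {"dx":-0.002,"dy":0,"dz":-0.0045,"rx":0,"ry":0,"rz":0,"gripper":0},
    {"dx":-0.0063,"dy":0,"dz":-0.0136,"rx":0,"ry":0,"rz":0,"gripper":0},
    {"dx":-0.0106,"dy":0,"dz":-0.0227,"rx":0,"ry":0,"rz":0,"gripper":0},
    {"dx":-0.017,"dy":0,"dz":-0.0363,"rx":0,"ry":0,"rz":0,"gripper":0},
    {"dx":-0.0254,"dy":0,"dz":-0.0544,"rx":0,"ry":0,"rz":0,"gripper":0},
    {"dx":-0.034,"dy":0,"dz":-0.0725,"rx":0,"ry":0,"rz":0,"gripper":0},
    {"dx":-0.042,"dy":0,"dz":-0.09,"rx":0,"ry":0,"rz":0,"gripper":0},
    {"dx":-0.042,"dy":0,"dz":-0.09,"rx":0,"ry":0,"rz":0,"gripper":0},
  ],
)

```text
time: 21.28
position: [0.479, -0.1398, 0.1991]
eef_rot: [0.102, 0.863, 0.458, -0.189]
ft_force: [0.5, -0.3, -1.0]
gripper_width: 0.0109
```

Run:
```python
from h import *
st();im,p=snap("scene","s13");im,p=snap("wrist","w13");im,p=snap("side","d13")
plan([.4783,-.1396,.20],56,0)
```

```text
t 21.27 pos [ 0.479  -0.1398  0.1991] toolx yaw 55.9 tooly yaw -34.1 tilt 24.75 q [-0.3218  0.386   0.34    1.9555  0.2648  1.0778 -0.7411] f [ 0.5144 -0.2566 -0.9758] w 0.010886193927021464
d [-0.0009  0.0005 -0.0029] r [-0.0168 24.907  -0.0437]
```

Run:
```python
from h import *
plan([.3810,-.2498,.17],81.7,0);plan([.43,-.195,.19],68.9,-12)
```

```text
d [-0.1205 -0.0185  0.0857] r [ -5.6021  24.4823 -25.335 ]
d [-0.0629 -0.0085  0.0369] r [ -4.1131  12.8512 -12.304 ]
```

Request:
servo_tool(
  moves=[
    {"dx":-0.021,"dy":-0.003,"dz":0.012,"rx":-1.4,"ry":4.3,"rz":-4.1,"gripper":0},
    {"dx":-0.042,"dy":-0.006,"dz":0.025,"rx":-2.7,"ry":8.6,"rz":-8.2,"gripper":0},
    {"dx":-0.063,"dy":-0.0085,"dz":0.037,"rx":-4.1,"ry":12.9,"rz":-12.3,"gripper":0},
    {"dx":-0.082,"dy":-0.012,"dz":0.053,"rx":-4.6,"ry":16.8,"rz":-16.6,"gripper":0},
    {"dx":-0.101,"dy":-0.015,"dz":0.069,"rx":-5.1,"ry":20.6,"rz":-21,"gripper":0},
    {"dx":-0.1205,"dy":-0.0185,"dz":0.0857,"rx":-5.6,"ry":24.5,"rz":-25.3,"gripper":0},
    {"dx":-0.1205,"dy":-0.0185,"dz":0.0857,"rx":-5.6,"ry":24.5,"rz":-25.3,"gripper":0},
    {"dx":-0.1205,"dy":-0.0185,"dz":0.0857,"rx":-5.6,"ry":24.5,"rz":-25.3,"gripper":0},
  ],
)

```text
time: 22.42
position: [0.3808, -0.2494, 0.1695]
eef_rot: [-0.001, 0.757, 0.653, -0.0]
ft_force: [1.3, 1.7, -1.3]
gripper_width: 0.0106
```

Run:
```python
from h import *
st();im,p=snap("wrist","w14");ims,ps=snap("scene","s14");imd,pd=snap("side","d14")
s=manip.observe();q=rot(s["eef_rot"])
T=lambda P:s["position"]+q.apply(P)
for n,pp in(("wrist",p),("scene",ps),("side",pd)):
  print(n,[tuple(np.round(proj(n,T(P),pp),1)) for P in([-.03,.031,.031],[-.03,-.031,.031],[-.061,.013,.0325],[-.061,-.013,.0325],[-.03,0,.0325])])
for n,im in(("scene",ims),("side",imd),("wrist",im)):
  g=cv2.cvtColor(im,cv2.COLOR_BGR2GRAY);pp={"scene":ps,"side":pd,"wrist":p}[n]
  u,v=map(int,proj(n,T([-.045,0,.0325]),pp));print(n,u,v)
  if n!="wrist":
    for r in range(v-20,v+21,2):print(r,''.join("%4d"%x for x in g[r,u-30:u+31:2]))
plan([.3810,-.2498,.085],81.7,0)
```

```text
t 22.43 pos [ 0.3808 -0.2494  0.1695] toolx yaw 81.6 tooly yaw -8.4 tilt 0.07 q [ 0.2186  0.235   0.2569  2.1614 -0.0862  0.7556  0.3852] f [ 1.2674  1.7157 -1.2681] w 0.010582051858099137
wrist [(np.float64(384.5), np.float64(359.7)), (np.float64(260.0), np.float64(360.0)), (np.float64(346.2), np.float64(403.1)), (np.float64(298.3), np.float64(403.3)), (np.float64(322.2), np.float64(359.1))]
scene [(np.float64(351.2), np.float64(319.5)), (np.float64(313.4), np.float64(329.4)), (np.float64(348.1), np.float64(336.4)), (np.float64(331.9), np.float64(340.7)), (np.float64(332.5), np.float64(325.1))]
side [(np.float64(325.4), np.float64(307.4)), (np.float64(293.8), np.float64(315.0)), (np.float64(321.1), np.float64(322.3)), (np.float64(307.5), np.float64(325.6)), (np.float64(309.7), np.float64(311.7))]
scene 336 331
311  208 201 203 205 199 134  61  65  83  53  38  46  53  67  90 123 151 133 134 132 151 120 133 141 138 143 140 143 141 139 150
313  209 206 205 206 198 146 109  85  85  70  73  84  93 104 111  86  96 113 123 109  90 106 132 132 132 133 133 132 131 132 147
315  208 205 206 20
[... 4523 characters left out ...]
81 181 179 181 182 181 183 181 179 182 184 171 171 186 176 132 120 116 111 112 103 105 127 166 177 182 185 183 184
331  185 183 182 184 180 182 184 184 180 182 185 185 184 186 182 186 185 180 182 180 177 178 170 173 183 182 184 181 184 185 183
333  206 208 194 190 188 186 184 182 183 186 186 184 185 181 178 179 182 179 180 182 185 186 184 182 185 183 182 184 183 184 183
335  215 215 216 216 217 210 210 204 186 187 186 184 181 181 181 181 182 180 170 181 184 185 184 183 186 184 182 183 184 185 181
337  217 218 218 214 213 213 215 217 213 215 208 196 182 182 162 161 156 148 146 179 184 184 184 183 184 184 183 183 185 183 183
wrist 322 381
d [-0.0012 -0.0005  0.0849] r [-0.0064 -0.0106  0.0879]
```

The observed leg tips and ear ends agree with the level-clip model to within 2 px in both fixed views. I'll lower it now.

Request:
servo_tool(
  moves=[
    {"dx":-0.001,"dy":-0.0005,"dz":0.03,"rx":0,"ry":0,"rz":0,"gripper":0},
    {"dx":-0.001,"dy":-0.0005,"dz":0.06,"rx":0,"ry":0,"rz":0,"gripper":0},
    {"dx":-0.001,"dy":-0.0005,"dz":0.085,"rx":0,"ry":0,"rz":0,"gripper":0},
    {"dx":-0.001,"dy":-0.0005,"dz":0.095,"rx":0,"ry":0,"rz":0,"gripper":0},
    {"dx":-0.001,"dy":-0.0005,"dz":0.099,"rx":0,"ry":0,"rz":0,"gripper":0},
    {"dx":-0.001,"dy":-0.0005,"dz":0.1,"rx":0,"ry":0,"rz":0,"gripper":0},
    {"dx":-0.001,"dy":-0.0005,"dz":0.1,"rx":0,"ry":0,"rz":0,"gripper":0},
  ],
)

```text
time: 23.45
position: [0.3816, -0.2498, 0.0705]
eef_rot: [0.0, 0.756, 0.655, 0.0]
ft_force: [-0.8, -0.9, -1.5]
gripper_width: 0.0108
```

Request:
servo_tool(
  moves=[
    {"dx":0,"dy":-0.0006,"dz":0.0015,"rx":0,"ry":0,"rz":0,"gripper":0},
    {"dx":0,"dy":-0.0006,"dz":0.003,"rx":0,"ry":0,"rz":0,"gripper":0},
    {"dx":0,"dy":-0.0006,"dz":0.004,"rx":0,"ry":0,"rz":0,"gripper":0},
    {"dx":0,"dy":-0.0006,"dz":0.004,"rx":0,"ry":0,"rz":0,"gripper":0},
  ],
)

```text
time: 23.95
position: [0.3814, -0.2495, 0.067]
eef_rot: [0.001, 0.756, 0.655, 0.001]
ft_force: [-1.2, 2.8, 8.6]
gripper_width: 0.0109
```

Request:
servo_tool(
  moves=[
    {"dx":0,"dy":0,"dz":0,"rx":0,"ry":0,"rz":0,"gripper":0.2},
    {"dx":0,"dy":0,"dz":0,"rx":0,"ry":0,"rz":0,"gripper":0.5},
    {"dx":0,"dy":0,"dz":0,"rx":0,"ry":0,"rz":0,"gripper":0.8},
    {"dx":0,"dy":0,"dz":0,"rx":0,"ry":0,"rz":0,"gripper":0.8},
    {"dx":0,"dy":0,"dz":-0.02,"rx":0,"ry":0,"rz":0,"gripper":0.8},
    {"dx":0,"dy":0,"dz":-0.06,"rx":0,"ry":0,"rz":0,"gripper":0.8},
    {"dx":0,"dy":0,"dz":-0.11,"rx":0,"ry":0,"rz":0,"gripper":0.8},
    {"dx":0,"dy":0,"dz":-0.16,"rx":0,"ry":0,"rz":0,"gripper":0.8},
    {"dx":-0.03,"dy":0,"dz":-0.2,"rx":0,"ry":0,"rz":0,"gripper":1},
    {"dx":-0.06,"dy":0,"dz":-0.2,"rx":0,"ry":0,"rz":0,"gripper":1},
    {"dx":-0.06,"dy":0,"dz":-0.2,"rx":0,"ry":0,"rz":0,"gripper":1},
  ],
)

```text
time: 25.32
position: [0.3718, -0.3109, 0.2675]
eef_rot: [0.001, 0.757, 0.653, 0.001]
ft_force: [0.2, 1.3, -0.5]
gripper_width: 0.0855
```

Run:
```python
from h import *
st();im,p=snap("wrist","w15");ims,ps=snap("scene","s15")
j=np.array([.3767,-.2795]);a=np.radians(-98.3);u=np.array([np.cos(a),np.sin(a)]);n=np.array([-u[1],u[0]])
P=lambda x,y,z:[*(j+x*u+y*n),.0335+z]
for nm,q in dict(studtop=(-.03,0,.0285),earL=(0,.031,.0015),earR=(0,-.031,.0015),legL=(.031,.013,0),legR=(.031,-.013,0)).items():
    print(nm,np.round(proj("wrist",P(*q),p),1),np.round(proj("scene",P(*q),ps),1))
g=cv2.cvtColor(im,cv2.COLOR_BGR2GRAY);u0,v0=map(int,proj("wrist",P(-.005,0,0),p));print(u0,v0)
for r in range(v0-44,v0+45,3):print(r,''.join("%4d"%x for x in g[r,u0-45:u0+46:3]))
```

```text
t 25.32 pos [ 0.3718 -0.3109  0.2675] toolx yaw 81.6 tooly yaw -8.4 tilt 0.16 q [ 0.2636  0.1451  0.3393  2.0051 -0.0579  0.9976  0.4842] f [ 0.1799  1.2962 -0.4943] w 0.08546950392555816
studtop [320.1 144. ] [325.5 347.7]
earL [352.8 173.6] [349.6 367. ]
earR [287.5 173.7] [314.  377.1]
legL [333.6 204.8] [346.6 384.2]
legR [306.8 204.9] [331.4 388.7]
320 168
124  172 174 173 173 173 171 173 173 172 173 173 171 170 169 166 166 167 165 166 165 170 169 168 170 168 169 170 170 169 169 166
127  174 173 173 174 173 173 174 172 172 173 172 172 171 169 167 166 166 165 165 167 170 172 171 170 170 169 168 170 170 170 168
130  171 172 172 172 172 173 173 175 172 172 175 173 173 157 157 172 158 165 163 168 168 167 170 169 173 170 169 169 166 170 169
133  183 172 171 171 172 172 174 174 173 175 171 173 169 187 148 184 169 198 160 166 168 165 165 166 169 170 170 169 170 168 169
136  196 193 189 173 175 175 173 175 174 173 174 171 176 167  90  77  75 180 190 165 167 165 163 164 165 168 169 169 168 164 167
139  195 196 194 197 183 173 175 173 143 108 108 104 166 134  97  96  96  94 173 136 146 15
[... 2433 characters left out ...]
127 133 159 129 124 120 169 169 170 181 169 169 173 171
199  197 198 198 191 195 196 196 192 125 125 127 135 177 129 125 125 129 129 132 191 139 136 132 169 169 170 171 169 172 172 173
202  196 197 199 197 197 199 199 197 199 166 121 178 168 157 148 149 151 155 161 180 180 124 137 171 174 169 171 171 168 170 173
205  197 193 198 198 198 198 196 198 197 195 136 171 140 196 193 193 191 194 193 158 170 161 194 194 191 190 191 193 193 169 172
208  195 195 198 197 198 197 196 196 198 196 188 156 192 194 194 189 193 195 197 196 165 190 193 190 191 191 192 193 194 187 170
211  194 198 197 198 195 192 193 192 194 195 198 196 193 195 194 194 192 194 195 190 193 190 191 190 191 192 193 192 195 192 180
```

The clip's ears (row 173), stud top (320,143) and leg tips all match a flat, centred pose to within about 1–2 px. I'll hand it in.

Run:
```python
from h import *
a=cv2.imread("pics/scene0.png");im,_=snap("scene","s16")
for n,(x0,y0,x1,y1) in dict(jar=(422,272,456,318),stand=(388,305,428,372),plain=(210,245,280,296),fork=(156,212,224,250)).items():
    d=cv2.absdiff(a[y0:y1,x0:x1],im[y0:y1,x0:x1]).max(2);print(n,np.median(d),(d>45).mean())
print(manip.sign_off())
```

```text
jar 1.0 0.0025575447570332483
stand 2.0 0.0
plain 2.0 0.0
fork 2.0 0.011996904024767802
the job is handed in; nothing more can be done
None
```

The whole job was carried out in order and handed in after about 25 s of robot time; no verdict came back.

**What I did**
- I took the forked wedge by its handle and slid its tines level under the ears from the tail side. At 62 mm past the spindle's axis the push force fell from about 8 N to zero, and the scene image showed the clip up on the spindle's head.
- I drew the fork out and stood it back where it had been.
- The freed clip lay about 25° tail-down, so I gripped its stud with the tool tilted to match. I then lifted it straight off, levelled it, laid it on the cork pad stud up, and backed the gripper away.

**Last checks**
- **Clip:** the stud, ears and leg tips sit within about 1–2 px of a flat pose centred on the pad, roughly 1 mm. Contact force while setting it down was about 9 N.
- **Other things:** before/after pictures show the jar, the ball stand and the plain wedge unmoved. The fork is back within about 1 mm.

**What disagreed**
- **Pad size:** the pad measured about 43 x 60 mm and 22 mm high in both views, not the stated 64 x 73 x 24 mm. It was the only cork block in sight, so I used its measured centre.
- **Clip tilt:** my first estimate was 20°. A closer look corrected it to 25° before I gripped the stud.
- **Refused call:** the first move call was refused for missing keys, which cost one duplicate picture. I viewed 12 in all, the limit, and made the last checks on pixel values.

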